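Check the oil level of a finishing machine's gear unit with its gauge rod

TASK

Lift the gauge rod (black handle, steel collar) off the freely spinning turntable, push it into the gear unit's slanting guide tube until its collar stops on the tube's mouth, and draw it fully out again. Then present it for reading: hold the rod level and still in the air with its tip over the middle of the steel drip tray, and finish while holding it there, a hand's breadth or so above the bench, touching nothing but the gripper. Leave the other things where they are; the turntable may turn, but what else stands on it must stay on it.

Things in the scene. Friction and masses are not known exactly. Their poses are not given: they have to be found in the camera images.
- gauge: gauge rod, 156 mm long, 90 g (+-25 %). x axis along it to the tip; origin on its axis, at the place to grip (centre of mass 8 mm ahead). Black handle bar 16 mm wide (y), 24 high (z), x = -40 to 30 mm; round steel collar 34 mm across, x = 30 to 36; steel rod 8 mm across to the tip at x = 116. Starts level, z up, in the turntable's rests, axis 65 mm above the bench, tip roughly towards the robot (+-0.7 rad)
- gauge_collar (a point): centre of the collar's front face, the one that stops on the tube mouth: on the gauge's axis at x = +36 mm; axes as gauge
- gauge_tip (a point): the tip of the gauge rod, on its axis at x = +116 mm, 80 mm beyond the collar's front face; axes as gauge
- turntable: wooden disc, 260 mm diameter, top 30 mm above the bench, spins freely on a vertical axis (no stops). Origin on that axis, 12 mm below the top. The gauge lies 45 mm off the axis, 35 mm above the disc, in two open forks 8 mm long, at gauge x = -32 mm (cheeks end 2 mm below the gauge axis) and x = 95 mm (cheeks end 6 mm above it): lift straight up
- tube_mouth (a point): centre of the guide tube's rim, 145 mm above the bench. z axis points out along the tube: 25 degrees above level, roughly away from the robot (+-0.5 rad). Round bore 14 mm, flaring to 24 mm over the last 17 mm; rim 32 mm across; 85 mm deep, closed below, so the collar meets the rim before the tip meets the bottom. Rigid, fixed
- gear_unit: cream gear box 140 x 110 mm, 83 mm high, on a 170 x 130 mm foot, fixed; finned motor 91 mm across on its +y side, to y = 167 mm. Origin on the bench; x axis is the level direction in which the tube points outward; tube mouth at x = 100, y = 0, z = 145 mm; the box spans x = -100 to 40 mm
- tray: shallow open steel drip tray, 140 (x) x 100 (y) mm, 18 mm high, fixed on the bench. Origin: centre of its underside, on the bench
- drum: small abrasive drum, a plain upright cylinder 44 mm diameter, 35 mm high, standing loose on the turntable; bystander. Origin: centre of its underside
- tin: small round tin with lid, 48 mm diameter, 38 mm high, standing loose on the turntable; bystander. Origin: centre of its underside
- sleeve: abrasive ring, 70 mm diameter, 40 mm high, open; bystander on the bench
- heel: wooden heel block, 88 x 55 x 28 mm; bystander on the bench
- jar: amber jar, 56 mm diameter, 60 mm high; bystander on the bench
- can: metal can, 52 mm diameter, 150 mm high; bystander on the bench beyond the gear unit's motor
- driver: screwdriver with wooden handle, lying on the bench; bystander
Things that resemble listed ones, but are neither listed nor needed, are in the scene too. Leave any turquoise or yellow look-alike of the gauge alone. Several things have the shape of the tray; the one meant has the colours described above.

How it is judged:
On the way, in this order (a step that is already met when the one before it is completed fails the run):
1. the gauge rod is held clear of the turntable (contact force between the fingers and gauge above 1 N and contact force between gauge and turntable below 0.05 N and height (world z) of gauge above 0.1 m), for 0.2 s.
2. the rod is in the guide tube with its collar stopped on the mouth (within 3 mm, collar centred within 5 mm, axes within 0.1 rad) (contact force between the fingers and gauge above 1 N and z of gauge_collar in the frame of tube_mouth between -0.003 and 0.003 m and x of gauge_collar in the frame of tube_mouth between -0.005 and 0.005 m and y of gauge_collar in the frame of tube_mouth between -0.005 and 0.005 m and angle between the x axis of gauge and the z axis of tube_mouth, either way round below 0.1 rad), for 0.2 s.
3. the rod is drawn fully out: its tip is more than 10 mm outside the mouth (contact force between the fingers and gauge above 1 N and z of gauge_tip in the frame of tube_mouth above 0.01 m), for 0.1 s.
At the end, for the whole second after the job is handed in: The gripper holds the gauge rod still and level (within 8 degrees), its tip 60 to 260 mm above the bench and within 45 mm, seen from above, of the drip tray's centre; the rod touches nothing else (contact force between the fingers and gauge above 1 N and angle between gauge's own x axis and vertical between 1.43 and 1.71 rad and horizontal distance between gauge_tip and tray below 0.045 m and height (world z) of gauge_tip between 0.06 and 0.26 m and contact force between gauge and turntable below 0.05 N and contact force between gauge and gear_unit below 0.05 N and contact force between gauge and tray below 0.05 N and contact force between gauge and sleeve below 0.05 N and contact force between gauge and heel below 0.05 N and contact force between gauge and jar below 0.05 N and contact force between gauge and can below 0.05 N and contact force between gauge and driver below 0.05 N and contact force between gauge and drum below 0.05 N and contact force between gauge and tin below 0.05 N and linear speed of gauge below 0.02 m/s); the arm keeps its last pose, push and grip.
It fails at once if a bystander on the bench was shifted by more than 30 mm (distance of any of sleeve, heel, jar, can, driver from where it was at the start of the episode above 0.03 m).
It fails at once if the drum or the tin fell over or off the turntable (height (world z) of any of drum, tin below 0.02 m or angle between any of drum, tin's own z axis and vertical above 0.7 rad or horizontal distance between any of drum, tin and turntable above 0.135 m).
It also fails if it takes over 51 s, if anything falls off the work surface, if the arm or the gripper's body presses on something with over 40 N, if the wrist force passes 120 N, or if a joint passes its speed limit or range.

ROBOT

A 6-joint arm with a two-finger parallel gripper is mounted at the origin on the work surface. World frame = base frame: x ahead of the robot, y to its left, z up, the work surface at z = 0. Lengths are in m, angles in rad, forces in N, time in s.
With the tool pointing down it reaches from about 0.4 to 0.925 m from the base axis. Payload 12.5 kg.
Tool frame: the origin (TCP) lies on the centre line of the jaws, within the pads' length; the fingertips stand 17 mm ahead of it and the grasp point (between the pads) lies 2 mm behind it (env.finger_overhang is the distance from the TCP to the fingertips, in m); z points along the fingers, y is the direction in which the jaws open and shut (so a half turn about z gives the same grasp; the last joint's range is limited). The gripper opens to 95 mm and grips with 3 to 60 N. Pads are 20 mm wide; open, the fingers measure 119 mm over their backs; the gripper's body (75 mm by 180 mm) begins 59 mm behind the grasp point.
Start: joints at [-1.405, 0.491, 1.559, -0, 1.092, -0.106], TCP at [0.168, -0.602, 0.232] pointing down, gripper open.
Joint ranges: [-3.1, 3.1], [-0.84, 2.19], [0.05, 2.79], [-1.13, 4.28], [0.06, 2.93], [-2.69, 2.69]. Speed limits (rad/s): [2.22, 2.22, 2.79, 3.14, 3.14, 3.14].

INTERFACE

Orientations are given as a unit quaternion [x, y, z, w].
In Python, from rig import env, eyes, job gives the robot as it stands.
- The arm moves only by the tool move_arm, never from a script. Its argument "commands" is a list of rows, each an object of numbers: "jaw": the finger opening in cm, from 0 to 9.51; "dx", "dy", "dz": the shift along the tool's x, y, z in cm; "rx", "ry", "rz": the turn, a rotation vector about the tool's x, y, z in rad. A call has 1 to 10 rows; each row is the pose to reach, as a shift and turn from the pose commanded when the call began, along the tool's axes at that moment; what a row does not reach only later rows make up. A row lasts 1/12 s, in which the tool goes at most 41.7 mm and 7.16 degrees, less where a joint would pass 70% of its speed; a pose out of reach is approached as far as the arm can. A call with a gripper value outside its range is refused whole. The fingers move at their own pace and stop on an object; the grip force is fixed at half the most. Time passes only in rows, so rows that repeat a pose let the fingers close. It gives the time, the measured TCP pose, the force and the opening at its end, in the units of the state.
- env.observe(): the state, without advancing time (a new reading comes with each control period).
- eyes.capture(name): name is "scene" or "top"; returns (picture, depth): 420x560x3 uint8, red, green, blue; 420x560 float32, m along the optical axis (not along the pixel's ray), 0 where there is no reading.
- eyes.get_calibration(name): a dict with "vertical_fov" (degrees; the focal length in pixels is half the picture's height over the tangent of half this angle, whatever the lens; pixels are square), "cx", "cy" (the principal point, pixels), "xyz" and "orientation" of the camera in the world. Camera axes: x right, y down, z forward; pixel columns grow to the right and rows downward; lengths in m; the calibration is good to about 2 mm. A picture is of the moment at which its call begins. get_calibration takes no time and is no camera call.
- job.sign_off(): hands the job in, once; it reports no verdict.
The state is a dict: "time": time; "joint_positions": joint angles; "qd": joint speeds; "tau": joint torques, N m; "eef_pos": TCP position; "tool_rot": TCP orientation; "contact_force": force on the tool from outside, world axes, zero at the start; "ft_torque": the same for the moment, N m; "finger_gap": opening from 0.0 (shut) to 1.0 (fully open).
Only numpy, scipy, OpenCV 4.12 (cv2) and the standard library are available. Lean on these libraries where they do the work, as an engineer would, in place of code of your own. Each camera call takes 0.05 s, during which the arm holds its last target.

## Working session

There is one attempt and no reset: what is moved stays moved. The work goes in short steps, Python scripts to look and compute and a tool call to move; the robot and the scene stay as the last step left them, time stands still between calls to the robot, and variables do not carry over. Pictures are saved under pics/ and viewed, and the job is handed in when it is done.

Besides the shell and the picture viewer there is one more tool, called after ">>>" by a JSON object that holds its "op" and its "data", one argument or row to a line. move_arm: Moves the arm, as the interface text tells. Its arguments: {"type":"object","properties":{"commands":{"type":"array","items":{"type":"object","properties":{"jaw":{"type":"number"},"dx":{"type":"number"},"dy":{"type":"number"},"dz":{"type":"number"},"rx":{"type":"number"},"ry":{"type":"number"},"rz":{"type":"number"}}}}},"required":["commands"]}

```bash
ls; mkdir -p pics; python3 - <<'E'
from rig import env, eyes, job
import numpy as np, cv2
print(env.observe())
for n in ("scene","top"):
    p,d=eyes.capture(n); np.savez(f"pics/{n}0.npz",p=p,d=d)
    cv2.imwrite(f"pics/{n}0.png",cv2.resize(p[:,:,::-1],(800,600),interpolation=cv2.INTER_CUBIC))
    print(n,eyes.get_calibration(n))
E
```

```text
pics
{'time': 0.0, 'joint_positions': array([-1.40460830e+00,  4.91575700e-01,  1.55947399e+00, -4.07461785e-06,
        1.09173158e+00, -1.05596218e-01]), 'qd': array([ 0.00143134, -0.00110919, -0.00051691, -0.00107501,  0.00295519,
        0.00149981]), 'tau': array([ 4.14433953e-04, -6.12646580e+01, -2.58188957e+01,  6.92693051e-02,
        4.81864647e-02, -1.17658265e-04]), 'eef_pos': array([ 0.16776423, -0.60180943,  0.23104327]), 'tool_rot': array([ 9.90780563e-01,  1.35475171e-01, -1.98090379e-05, -5.93984460e-04]), 'contact_force': array([0.68610389, 0.27092597, 0.7969182 ]), 'ft_torque': array([-0.00775086,  0.02178106,  0.01523581]), 'finger_gap': 1.0015016614785994}
scene {'vertical_fov': 49.226049549207616, 'cx': 274.0951250417972, 'cy': 209.83741288658075, 'xyz': array([ 0.97348855, -0.67890244,  1.3102997 ]), 'orientation': array([ 0.90485692,  0.29696047, -0.08826412, -0.2919895 ])}
top {'vertical_fov': 44.500018072981014, 'cx': 276.34053689196145, 'cy': 204.49261375274943, 'xyz': array([ 0.38417082, -0.0043589 ,  1.94199247]), 'orientation': array([ 0.71652883, -0.69671189,  0.02269316, -0.02576802])}
```

View pics/scene0.png

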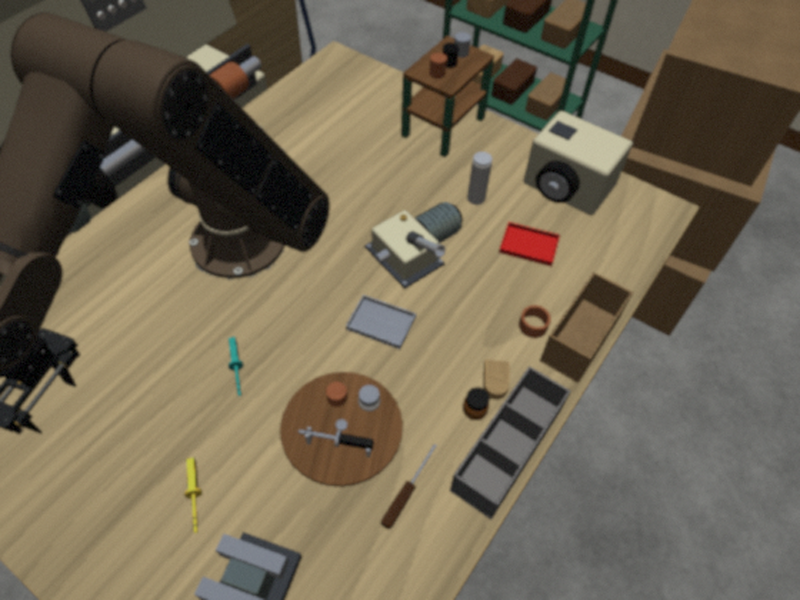

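View pics/top0.png

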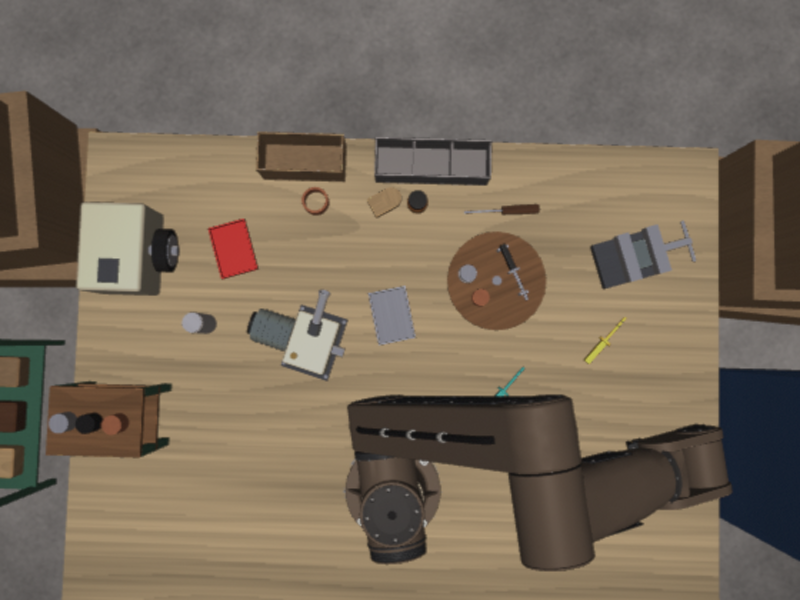

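The pictures show the gauge on the turntable at about (512,270) in the top view, its black handle far from the robot and the tip at about (526,298). The gear unit's tube is at about (320,305), pointing up-picture (+x), and the grey tray is at (392,315). I'll enlarge these next.

```bash
cat > h.py <<'E'
import numpy as np, cv2
from scipy.spatial.transform import Rotation as R
from rig import env, eyes, job
def cal(n):
    c=eyes.get_calibration(n); f=210/np.tan(np.radians(c["vertical_fov"])/2)
    return f,c["cx"],c["cy"],np.array(c["xyz"]),R.from_quat(c["orientation"]).as_matrix()
def cloud(n,d):
    f,cx,cy,t,M=cal(n); v,u=np.mgrid[0:420,0:560]
    P=np.stack([(u-cx)/f*d,(v-cy)/f*d,d],-1)@M.T+t
    P[d==0]=np.nan; return P
def ray(n,u,v):
    f,cx,cy,t,M=cal(n); r=M@np.array([(u-cx)/f,(v-cy)/f,1]); return t,r
def atz(n,u,v,z):
    t,r=ray(n,u,v); return t+r*(z-t[2])/r[2]
def proj(n,p):
    f,cx,cy,t,M=cal(n); q=(np.asarray(p)-t)@M; return np.stack([f*q[...,0]/q[...,2]+cx,f*q[...,1]/q[...,2]+cy],-1)
def crop(p,u0,v0,w,h,s,name):
    c=p[v0:v0+h,u0:u0+w,::-1]; cv2.imwrite(f"pics/{name}.png",cv2.resize(c,None,fx=s,fy=s,interpolation=cv2.INTER_CUBIC))
E
python3 - <<'E'
from h import *
S=np.load("pics/scene0.npz");T=np.load("pics/top0.npz")
crop(T['p'],305,155,85,80,7,"top_tt"); crop(T['p'],165,190,130,85,6,"top_gear")
crop(S['p'],190,255,100,90,7,"sc_tt"); crop(S['p'],240,130,95,75,8,"sc_gear")
for n,Z in (("top",T),("scene",S)):
    P=cloud(n,Z['d']); 
    for (u,v) in ([(300,250),(200,150),(345,170)] if n=="top" else [(150,210),(320,270),(215,300)]):
        q=P[v-2:v+3,u-2:u+3].reshape(-1,3); print(n,u,v,np.nanmean(q,0).round(4),np.nanstd(q[:,2]).round(4))
E
```

```text
top 300 250 [ 0.348  -0.0881 -0.0024] 0.0041
top 200 150 [ 0.7182  0.3037 -0.0015] 0.0043
top 345 170 [ 0.6521 -0.2479  0.03  ] 0.0047
scene 150 210 [ 0.0897 -0.1722  0.0004] 0.003
scene 320 270 [ 0.6958 -0.0169  0.0008] 0.0025
scene 215 300 [ 0.5128 -0.3126  0.0565] 0.0188
```

View pics/top_tt.png

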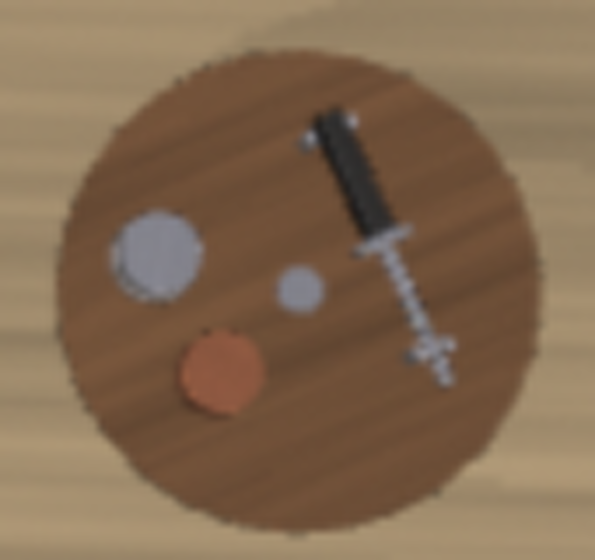

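View pics/top_gear.png

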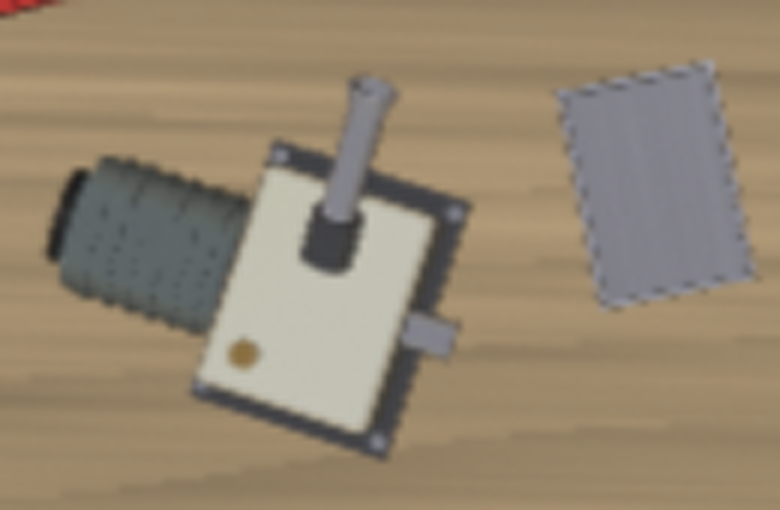

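View pics/sc_tt.png

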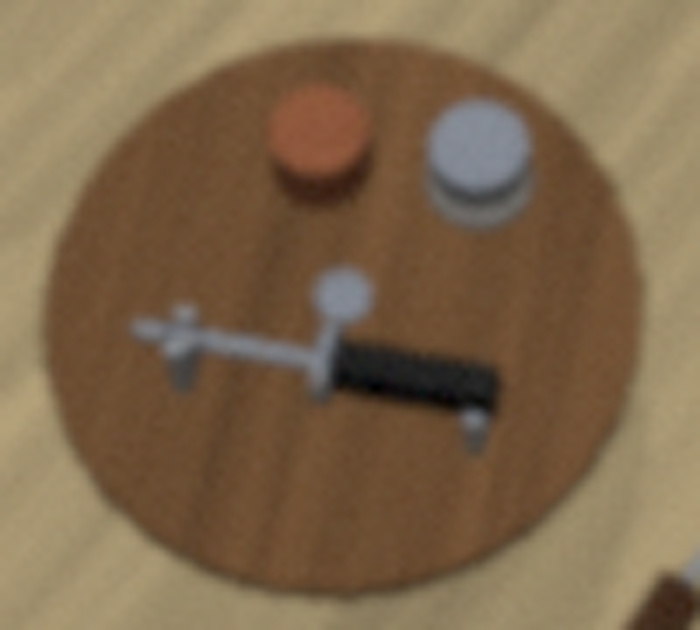

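View pics/sc_gear.png

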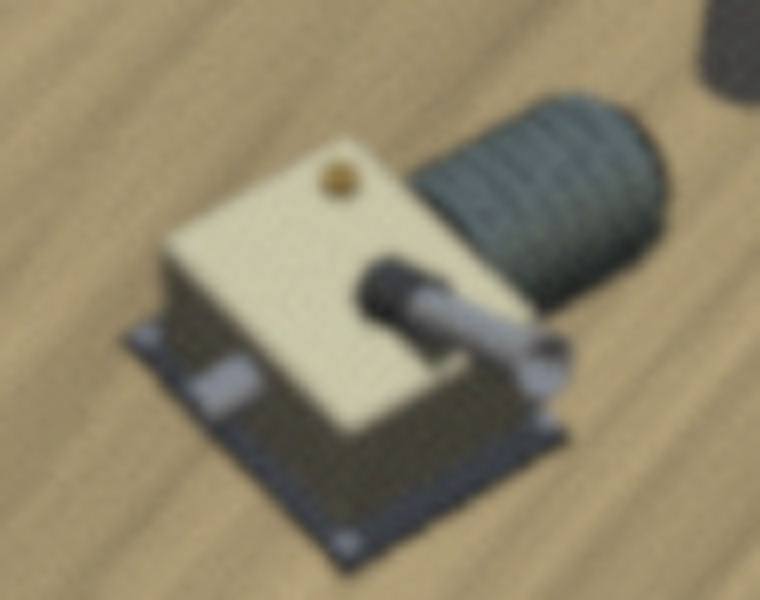

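The crops show four things:
- **Turntable:** top crop (300,290).
- **Gauge:** rear at (332,110), collar at (383,240), tip at (447,383).
- **Box top corners (top gear crop):** about (270,158), (437,215), (365,432), (198,378).
- **Tube mouth:** about (370,88).

I'll fit poses to these.

```bash
python3 - <<'E'
from h import *
from scipy.optimize import least_squares
def c(pts,u0,v0,s): return [(u0+(x+.5)/s-.5, v0+(y+.5)/s-.5) for x,y in pts]
# gear: box top corners order: (40,55),(40,-55),(-100,-55),(-100,55)
top=c([(271,158),(437,215),(365,434),(197,378)],165,190,6)
sc=c([(537,308),(348,434),(166,243),(345,139)],240,130,8)
B=np.array([(40,55,83),(40,-55,83),(-100,-55,83),(-100,55,83)])/1000
def pose(p,L):
    r=R.from_euler('z',p[2]).as_matrix(); return L@r.T+np.array([p[0],p[1],0])
for which in ("top","scene","both"):
    f=lambda p: np.concatenate(([ (proj("top",pose(p,B))-top).ravel()] if which!="scene" else [])+([(proj("scene",pose(p,B))-sc).ravel()] if which!="top" else []))
    s=least_squares(f,[.5,.2,0]); M=pose(s.x,np.array([[.1,0,.145],[.1-.016*np.sin(np.radians(25)),0,.145+.016*np.cos(np.radians(25))]]))
    print("gear",which,s.x.round(4),np.round(s.fun,2),"mouth",M[0].round(4))
    print("  mouth px crop top",(proj("top",M[0])-[165,190]+.5)*6-.5,"scene",(proj("scene",M[0])-[240,130]+.5)*8-.5)
# gauge
tt=c([(332,110),(383,240),(447,383)],305,155,7); ts=c([(498,390),(322,358),(136,327)],190,255,7)
for n,q in (("top",tt),("scene",ts)):
    for a in q: print(n,atz(n,*a,.065).round(4))
print("tt",atz("top",*c([(299,290)],305,155,7)[0],.03))
print("tray",[atz("top",*a,.018).round(4) for a in c([(561,94),(708,65),(753,275),(605,306)],165,190,6)])
E
```

```text
gear top [ 0.4098  0.206  -0.2904] [-0.42 -0.14  0.67 -0.14  0.31  0.27 -0.56  0.  ] mouth [0.5056 0.1774 0.145 ]
  mouth px crop top [376.2625359   84.29525809] scene [543.8883558  376.05349734]
gear scene [ 0.4089  0.2098 -0.273 ] [ 1.07  0.97  0.38  0.14 -1.55 -0.27  0.08 -1.04] mouth [0.5052 0.1829 0.145 ]
  mouth px crop top [366.89053237  84.75132416] scene [550.38631402 367.38526492]
gear both [ 0.4096  0.2076 -0.2825] [-0.97 -0.01  0.19 -0.24  0.13  0.27 -0.82  0.23  0.89  1.59 -0.02  0.61
 -1.65 -0.01  0.17 -0.63] mouth [0.5057 0.1797 0.145 ]
  mouth px crop top [372.33024586  84.15780301] scene [547.01563202 372.61815806]
top [ 0.6468 -0.2692  0.065 ]
top [ 0.5789 -0.2971  0.065 ]
top [ 0.5047 -0.3319  0.065 ]
scene [ 0.6425 -0.2614  0.065 ]
scene [ 0.5753 -0.2934  0.065 ]
scene [ 0.5044 -0.3286  0.065 ]
tt [ 0.55450386 -0.25825413  0.03      ]
tray [array([0.5114, 0.0744, 0.018 ]), array([ 0.5321, -0.0172,  0.018 ]), array([ 0.4016, -0.0488,  0.018 ]), array([0.3798, 0.0429, 0.018 ])]
```

```bash
cat > ov.py <<'E'
from h import *
def axes(yaw):
    a=np.radians(25); z=np.array([np.cos(a)*np.cos(yaw),np.cos(a)*np.sin(yaw),np.sin(a)]); y=np.array([-np.sin(yaw),np.cos(yaw),0]); return z,y,np.cross(y,z)
def gear_over(n,p,m,yaw,box,u0,v0,w,h,s,name,col=(0,0,255)):
    im=cv2.resize(p[v0:v0+h,u0:u0+w,::-1],None,fx=s,fy=s,interpolation=cv2.INTER_CUBIC)
    def L(P,closed):
        q=(proj(n,P)-[u0,v0]+.5)*s-.5
        cv2.polylines(im,[np.round(q*16).astype(np.int32)],closed,col,1,cv2.LINE_AA,4)
    z,y,x=axes(yaw); t=np.linspace(0,2*np.pi,40)[:,None]
    L(m+.016*(np.cos(t)*x+np.sin(t)*y),True); L(m+.012*(np.cos(t)*x+np.sin(t)*y),True)
    L(np.array([m,m-.06*z]),False)
    if box:
        o=m-.1*np.array([np.cos(yaw),np.sin(yaw),0]); o=o*[1,1,0]
        B=np.array([(40,55,83),(40,-55,83),(-100,-55,83),(-100,55,83)])/1000
        L(B@R.from_euler('z',yaw).as_matrix().T+o,True)
    cv2.imwrite(f"pics/{name}.png",im)
E
python3 - <<'E'
from ov import *
S=np.load("pics/scene0.npz");T=np.load("pics/top0.npz")
m=np.array([.5057,.1797,.145])
gear_over("top",T['p'],m,-.2825,True,190,195,70,80,7,"ovt1")
gear_over("scene",S['p'],m,-.2825,True,240,130,95,75,8,"ovs1")
E
```

```text
(no output)
```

View pics/ovt1.png

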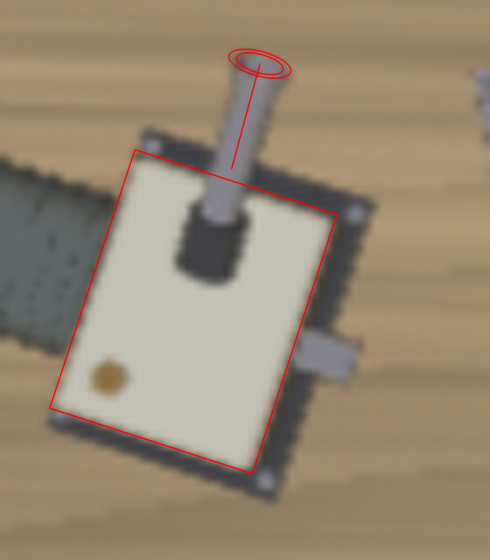

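View pics/ovs1.png

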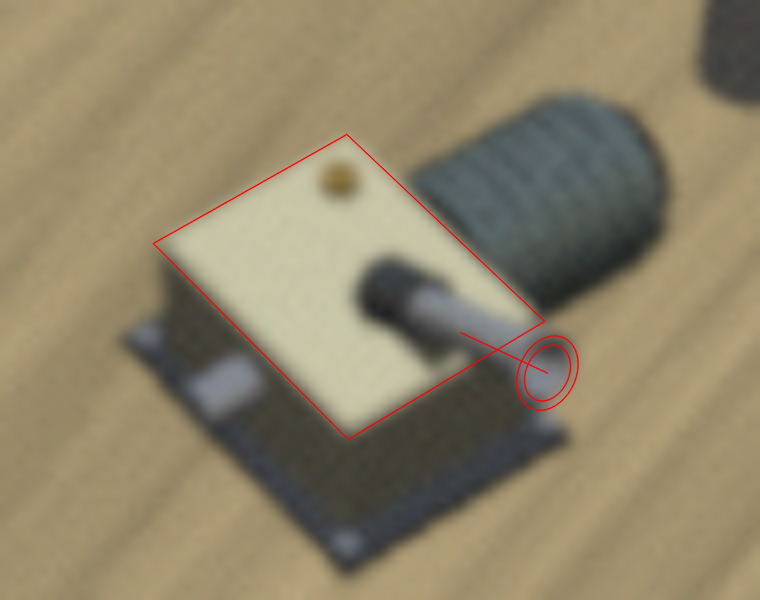

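```bash
cat >> h.py <<'E'
def tool_rot(heading, tilt=0):
    """tool x = horizontal heading tilted up by tilt; tool y horizontal; z = fingers"""
    h=np.array([np.cos(heading),np.sin(heading),0]); x=np.cos(tilt)*h+np.sin(tilt)*np.array([0,0,1])
    y=np.array([np.sin(heading),-np.cos(heading),0]); return np.stack([x,y,np.cross(x,y)],1)
def delta(pos,Rt):
    s=env.observe(); A=R.from_quat(s["tool_rot"]).as_matrix()
    d=A.T@(np.asarray(pos)-s["eef_pos"])*100; r=R.from_matrix(A.T@Rt).as_rotvec()
    print("t",round(s["time"],2),"pos",s["eef_pos"].round(4),"gap",round(s["finger_gap"],3),"q",s["joint_positions"].round(2))
    print("d cm",d.round(2),"r",r.round(4),"F",s["contact_force"].round(1))
E
python3 - <<'E'
from h import *
delta([.6107,-.2847,.20],tool_rot(np.radians(24)))
E
```

```text
t 0.1 pos [ 0.1677 -0.6019  0.2312] gap 1.002 q [-1.4   0.49  1.56 -0.    1.09 -0.11]
d cm [ 51.18 -18.66   3.14] r [-1.000e-03 -1.000e-04 -1.472e-01] F [ 0.2 -0.1  0.3]
```

>>> {"op": "move_arm", "data": {
  "commands": [
    {"dx":25,"dy":-9,"dz":1,"rz":-0.147,"jaw":5},
    {"dx":25,"dy":-9,"dz":1,"rz":-0.147,"jaw":5},
    {"dx":51.2,"dy":-18.7,"dz":3.1,"rz":-0.147,"jaw":5},
    {"dx":51.2,"dy":-18.7,"dz":3.1,"rz":-0.147,"jaw":5},
    {"dx":51.2,"dy":-18.7,"dz":3.1,"rz":-0.147,"jaw":5},
    {"dx":51.2,"dy":-18.7,"dz":3.1,"rz":-0.147,"jaw":5},
    {"dx":51.2,"dy":-18.7,"dz":3.1,"rz":-0.147,"jaw":5},
    {"dx":51.2,"dy":-18.7,"dz":3.1,"rz":-0.147,"jaw":5},
    {"dx":51.2,"dy":-18.7,"dz":3.1,"rz":-0.147,"jaw":5},
    {"dx":51.2,"dy":-18.7,"dz":3.1,"rz":-0.147,"jaw":5}
  ]
}}

```text
invalid input
```

```bash
python3 - <<'E'
from h import *
delta([.6107,-.2847,.14],tool_rot(np.radians(24)))
E
```

```text
t 0.1 pos [ 0.1677 -0.6019  0.2312] gap 1.002 q [-1.4   0.49  1.56 -0.    1.09 -0.11]
d cm [ 51.18 -18.66   9.14] r [-1.000e-03 -1.000e-04 -1.472e-01] F [ 0.2 -0.1  0.3]
```

>>> {"op": "move_arm", "data": {
  "commands": [
    {"dx":20,"dy":-7,"dz":1,"rx":0,"ry":0,"rz":-0.147,"jaw":5},
    {"dx":20,"dy":-7,"dz":1,"rx":0,"ry":0,"rz":-0.147,"jaw":5}
  ]
}}

```text
time: 0.27
eef_pos: [0.2355, -0.5545, 0.227]
tool_rot: [0.978, 0.209, -0.0, -0.0]
contact_force: [1.9, -0.0, -0.6]
finger_gap: 0.912
```

```bash
python3 - <<'E'
from h import *
delta([.6107,-.2847,.17],tool_rot(np.radians(24)))
E
```

```text
t 0.27 pos [ 0.2355 -0.5545  0.227 ] gap 0.912 q [-1.28  0.46  1.62 -0.    1.06 -0.13]
d cm [45.28 -9.24  5.71] r [-0.0006 -0.      0.0032] F [ 1.9 -0.  -0.6]
```

>>> {"op": "move_arm", "data": {
  "commands": [
    {"dx":40,"dy":-8.2,"dz":2,"rx":0,"ry":0,"rz":0,"jaw":5},
    {"dx":40,"dy":-8.2,"dz":2,"rx":0,"ry":0,"rz":0,"jaw":5},
    {"dx":40,"dy":-8.2,"dz":2,"rx":0,"ry":0,"rz":0,"jaw":5},
    {"dx":40,"dy":-8.2,"dz":2,"rx":0,"ry":0,"rz":0,"jaw":5},
    {"dx":40,"dy":-8.2,"dz":2,"rx":0,"ry":0,"rz":0,"jaw":5},
    {"dx":40,"dy":-8.2,"dz":2,"rx":0,"ry":0,"rz":0,"jaw":5},
    {"dx":40,"dy":-8.2,"dz":2,"rx":0,"ry":0,"rz":0,"jaw":5},
    {"dx":40,"dy":-8.2,"dz":2,"rx":0,"ry":0,"rz":0,"jaw":5},
    {"dx":40,"dy":-8.2,"dz":2,"rx":0,"ry":0,"rz":0,"jaw":5},
    {"dx":40,"dy":-8.2,"dz":2,"rx":0,"ry":0,"rz":0,"jaw":5}
  ]
}}

```text
time: 1.1
eef_pos: [0.5701, -0.3147, 0.2072]
tool_rot: [0.978, 0.208, -0.0, -0.0]
contact_force: [-0.3, -0.4, -0.2]
finger_gap: 0.527
```

```bash
python3 - <<'E'
from h import *
delta([.6107,-.2847,.14],tool_rot(np.radians(24)))
E
```

```text
t 1.1 pos [ 0.5701 -0.3147  0.2072] gap 0.527 q [-0.61  0.55  1.52  0.    1.07  0.55]
d cm [ 4.93 -1.08  6.72] r [-0.0005  0.0001  0.0008] F [-0.3 -0.4 -0.2]
```

>>> {"op": "move_arm", "data": {
  "commands": [
    {"dx":4.9,"dy":-1.1,"dz":2,"rx":0,"ry":0,"rz":0,"jaw":4},
    {"dx":4.9,"dy":-1.1,"dz":4,"rx":0,"ry":0,"rz":0,"jaw":4},
    {"dx":4.9,"dy":-1.1,"dz":6.5,"rx":0,"ry":0,"rz":0,"jaw":4},
    {"dx":4.9,"dy":-1.1,"dz":6.5,"rx":0,"ry":0,"rz":0,"jaw":4},
    {"dx":4.9,"dy":-1.1,"dz":6.5,"rx":0,"ry":0,"rz":0,"jaw":4}
  ]
}}

```text
time: 1.52
eef_pos: [0.608, -0.2867, 0.1417]
tool_rot: [0.978, 0.208, -0.001, -0.001]
contact_force: [0.0, -0.4, 0.6]
finger_gap: 0.421
```

```bash
python3 - <<'E'
from h import *
delta([.6107,-.2847,.063],tool_rot(np.radians(24)))
p,d=eyes.capture("scene"); crop(p,170,200,130,130,6,"s2")
s=env.observe(); A=R.from_quat(s["tool_rot"]).as_matrix()
for y in (0,):
  for z in (0,.017):
    print((proj("scene",s["eef_pos"]+A@[0,y,z])-[170,200]+.5)*6-.5)
for x in (-.04,0,.03,.036,.116):
    g=np.array([.6107,-.2847,.065])-x*A[:,0]
    print(x,(proj("scene",g)-[170,200]+.5)*6-.5)
E
```

```text
t 1.52 pos [ 0.608  -0.2867  0.1417] gap 0.421 q [-0.54  0.65  1.52 -0.    0.97  0.61]
d cm [ 0.34 -0.05  7.87] r [-0.0023  0.0018  0.0001] F [ 0.  -0.4  0.6]
[451.41446232 596.67203334]
[452.81672379 612.20235487]
-0.04 [545.83049277 680.94276943]
0 [464.74646079 663.99763487]
0.03 [404.28945568 651.36318561]
0.036 [392.2344411  648.84389989]
0.116 [232.64872558 615.4932961 ]
```

View pics/s2.png

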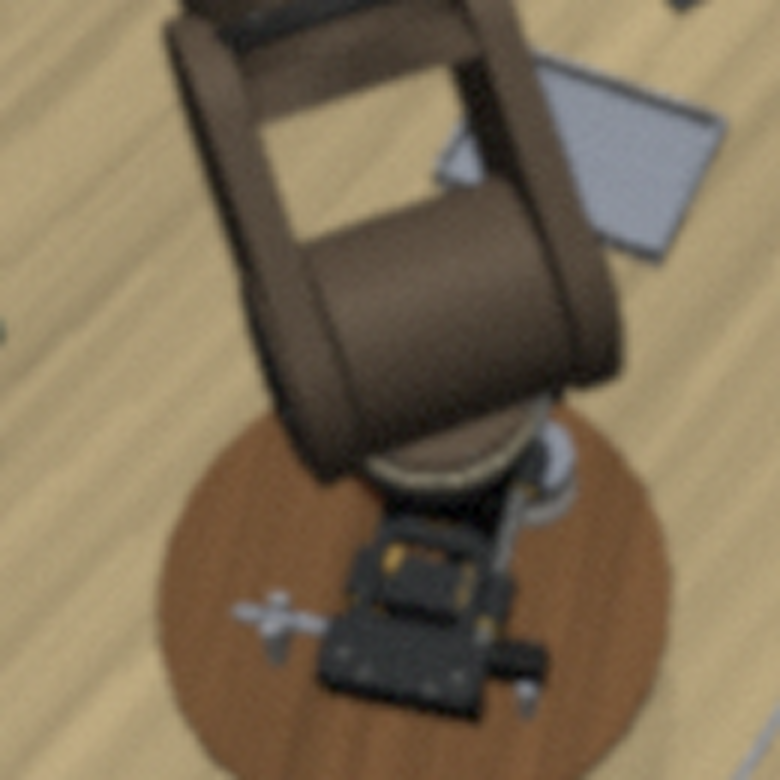

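>>> {"op": "move_arm", "data": {
  "commands": [
    {"dx":0.25,"dy":-0.05,"dz":3,"rx":0,"ry":0,"rz":0,"jaw":4},
    {"dx":0.25,"dy":-0.05,"dz":5,"rx":0,"ry":0,"rz":0,"jaw":4},
    {"dx":0.25,"dy":-0.05,"dz":6.5,"rx":0,"ry":0,"rz":0,"jaw":4},
    {"dx":0.25,"dy":-0.05,"dz":7.5,"rx":0,"ry":0,"rz":0,"jaw":4},
    {"dx":0.25,"dy":-0.05,"dz":7.8,"rx":0,"ry":0,"rz":0,"jaw":4},
    {"dx":0.25,"dy":-0.05,"dz":7.8,"rx":0,"ry":0,"rz":0,"jaw":4},
    {"dx":0.25,"dy":-0.05,"dz":7.8,"rx":0,"ry":0,"rz":0,"jaw":4}
  ]
}}

```text
time: 2.15
eef_pos: [0.611, -0.2861, 0.0661]
tool_rot: [0.978, 0.208, 0.001, 0.001]
contact_force: [-0.2, -0.7, 0.2]
finger_gap: 0.421
```

```bash
python3 - <<'E'
from h import *
delta([.6107,-.2847,.063],tool_rot(np.radians(24)))
p,d=eyes.capture("scene"); crop(p,190,270,100,80,8,"s3")
s=env.observe(); A=R.from_quat(s["tool_rot"]).as_matrix()
print((proj("scene",s["eef_pos"])-[190,270]+.5)*8-.5)
E
```

```text
t 2.15 pos [ 0.611  -0.2861  0.0661] gap 0.421 q [-0.54  0.74  1.57 -0.    0.83  0.62]
d cm [ 0.03 -0.14  0.31] r [ 0.0016 -0.0011 -0.0005] F [-0.2 -0.7  0.2]
[458.30460781 327.42250227]
```

View pics/s3.png

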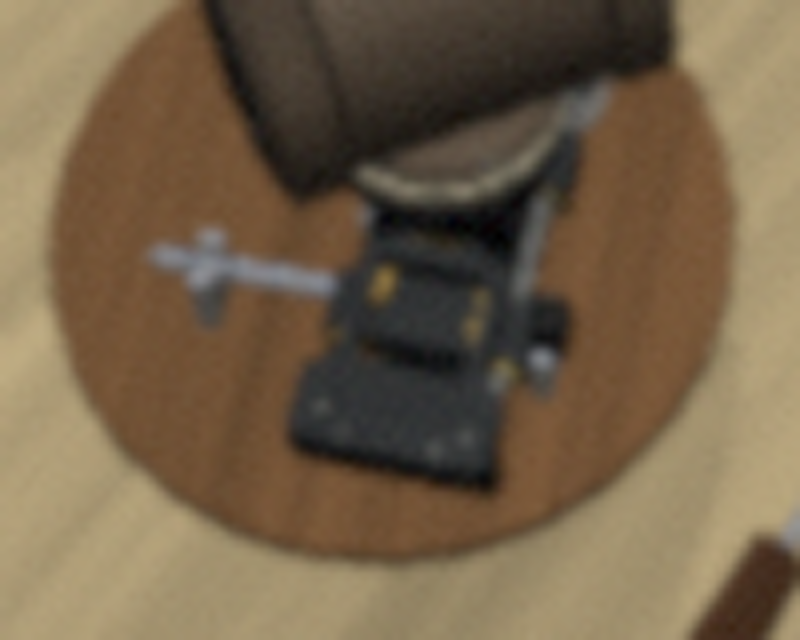

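The gauge is undisturbed, with its tip at (152,252) and rear at (565,315). The TCP projects to 26 % of its length from the rear, as wanted. I'll close the jaws now.

>>> {"op": "move_arm", "data": {
  "commands": [
    {"dx":0,"dy":-0.1,"dz":0.25,"rx":0,"ry":0,"rz":0,"jaw":4},
    {"dx":0,"dy":-0.1,"dz":0.25,"rx":0,"ry":0,"rz":0,"jaw":4},
    {"dx":0,"dy":-0.1,"dz":0.25,"rx":0,"ry":0,"rz":0,"jaw":2.5},
    {"dx":0,"dy":-0.1,"dz":0.25,"rx":0,"ry":0,"rz":0,"jaw":2.2},
    {"dx":0,"dy":-0.1,"dz":0.25,"rx":0,"ry":0,"rz":0,"jaw":2.0},
    {"dx":0,"dy":-0.1,"dz":0.25,"rx":0,"ry":0,"rz":0,"jaw":1.6},
    {"dx":0,"dy":-0.1,"dz":0.25,"rx":0,"ry":0,"rz":0,"jaw":0.5},
    {"dx":0,"dy":-0.1,"dz":0.25,"rx":0,"ry":0,"rz":0,"jaw":0.5},
    {"dx":0,"dy":-0.1,"dz":0.25,"rx":0,"ry":0,"rz":0,"jaw":0.5},
    {"dx":0,"dy":-0.1,"dz":0.25,"rx":0,"ry":0,"rz":0,"jaw":0.5}
  ]
}}

```text
time: 3.03
eef_pos: [0.6099, -0.2837, 0.0621]
tool_rot: [0.978, 0.208, -0.0, -0.001]
contact_force: [-1.4, 5.1, 1.5]
finger_gap: 0.169
```

>>> {"op": "move_arm", "data": {
  "commands": [
    {"dx":0,"dy":0,"dz":-1,"rx":0,"ry":0,"rz":0,"jaw":0.5},
    {"dx":0,"dy":0,"dz":-2,"rx":0,"ry":0,"rz":0,"jaw":0.5},
    {"dx":0,"dy":0,"dz":-4,"rx":0,"ry":0,"rz":0,"jaw":0.5},
    {"dx":0,"dy":0,"dz":-7,"rx":0,"ry":0,"rz":0,"jaw":0.5},
    {"dx":0,"dy":0,"dz":-11,"rx":0,"ry":0,"rz":0,"jaw":0.5},
    {"dx":0,"dy":0,"dz":-15,"rx":0,"ry":0,"rz":0,"jaw":0.5},
    {"dx":0,"dy":0,"dz":-18,"rx":0,"ry":0,"rz":0,"jaw":0.5},
    {"dx":0,"dy":0,"dz":-18,"rx":0,"ry":0,"rz":0,"jaw":0.5},
    {"dx":0,"dy":0,"dz":-18,"rx":0,"ry":0,"rz":0,"jaw":0.5},
    {"dx":0,"dy":0,"dz":-18,"rx":0,"ry":0,"rz":0,"jaw":0.5}
  ]
}}

```text
time: 3.87
eef_pos: [0.6098, -0.2845, 0.2422]
tool_rot: [0.978, 0.208, -0.0, 0.0]
contact_force: [-0.8, 0.1, -1.0]
finger_gap: 0.169
```

```bash
cat > go.py <<'E'
from h import *
# gripped-gauge overlay in scene
def gauge_over(n,p,u0,v0,w,h,s,name,pitch=0.,dx=0.):
    st=env.observe(); A=R.from_quat(st["tool_rot"]).as_matrix()
    gx=-(np.cos(pitch)*A[:,0]+np.sin(pitch)*A[:,2]*-1)  # pitch>0: tip down
    o=st["eef_pos"]-.002*A[:,2]+dx*gx
    im=cv2.resize(p[v0:v0+h,u0:u0+w,::-1],None,fx=s,fy=s,interpolation=cv2.INTER_CUBIC)
    for x in (-.04,0,.036,.116):
        q=(proj(n,o+x*gx)-[u0,v0]+.5)*s-.5; print(x,(o+x*gx).round(4),q.round(1)); cv2.circle(im,tuple(int(round(k)) for k in q),3,(0,0,255),1)
    cv2.imwrite(f"pics/{name}.png",im)
E
python3 - <<'E'
from go import *
z=np.array([np.cos(-.2825)*.9063,np.sin(-.2825)*.9063,.4226]); m=np.array([.5045,.1803,.145])
H=tool_rot(-.2825,np.radians(25))
tcp=m+(.036+.08+.05)*z+.002*H[:,2]; print(tcp)
delta(tcp,H)
p,d=eyes.capture("scene"); gauge_over("scene",p,180,220,110,85,7,"s4")
E
```

```text
[0.64979409 0.1381265  0.21333898]
t 3.87 pos [ 0.6098 -0.2845  0.2422] gap 0.169 q [-0.53  0.55  1.42 -0.    1.17  0.62]
d cm [ 20.84 -36.99   2.88] r [-0.1527  0.4182  0.69  ] F [-0.8  0.1 -1. ]
-0.04 [ 0.6463 -0.2682  0.2433] [560.1 458.5]
0 [ 0.6097 -0.2844  0.2433] [453.9 437. ]
0.036 [ 0.5768 -0.2991  0.2434] [359.  417.8]
0.116 [ 0.5037 -0.3316  0.2434] [150.4 375.7]
```

View pics/s4.png

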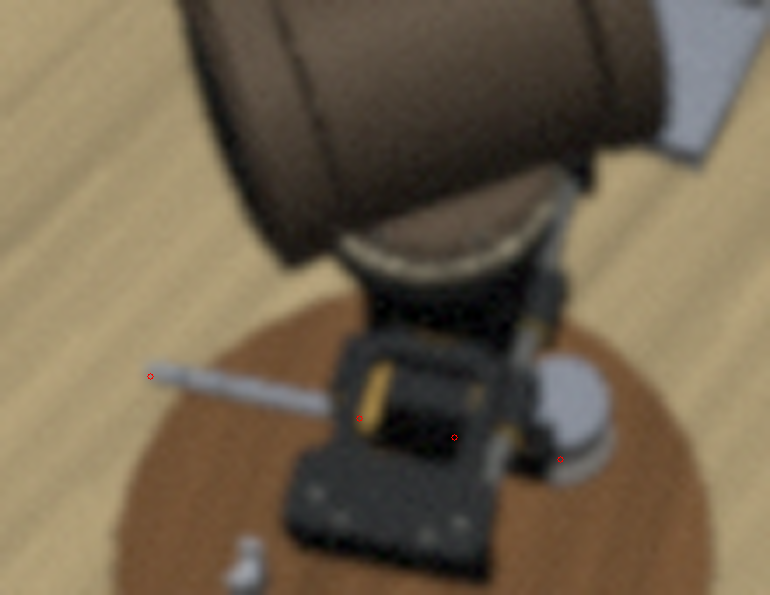

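The rod is held: the real tip is at about (152,370), predicted (150,376). That is the same ~1 px upward offset seen earlier at the tube, so it's a camera bias and not a grasp error. Next I'll move to 50 mm in front of the mouth.

>>> {"op": "move_arm", "data": {
  "commands": [
    {"dx":20.8,"dy":-37,"dz":1.5,"rx":-0.153,"ry":0.418,"rz":0.69,"jaw":0.5},
    {"dx":20.8,"dy":-37,"dz":1.5,"rx":-0.153,"ry":0.418,"rz":0.69,"jaw":0.5},
    {"dx":20.8,"dy":-37,"dz":1.5,"rx":-0.153,"ry":0.418,"rz":0.69,"jaw":0.5},
    {"dx":20.8,"dy":-37,"dz":1.5,"rx":-0.153,"ry":0.418,"rz":0.69,"jaw":0.5},
    {"dx":20.8,"dy":-37,"dz":1.5,"rx":-0.153,"ry":0.418,"rz":0.69,"jaw":0.5},
    {"dx":20.8,"dy":-37,"dz":1.5,"rx":-0.153,"ry":0.418,"rz":0.69,"jaw":0.5},
    {"dx":20.8,"dy":-37,"dz":1.5,"rx":-0.153,"ry":0.418,"rz":0.69,"jaw":0.5},
    {"dx":20.8,"dy":-37,"dz":1.5,"rx":-0.153,"ry":0.418,"rz":0.69,"jaw":0.5},
    {"dx":20.8,"dy":-37,"dz":1.5,"rx":-0.153,"ry":0.418,"rz":0.69,"jaw":0.5},
    {"dx":20.8,"dy":-37,"dz":1.5,"rx":-0.153,"ry":0.418,"rz":0.69,"jaw":0.5}
  ]
}}

```text
time: 4.75
eef_pos: [0.645, 0.0965, 0.2271]
tool_rot: [0.967, -0.138, 0.213, 0.031]
contact_force: [-0.3, -0.8, -0.9]
finger_gap: 0.164
```

```bash
python3 - <<'E'
from go import *
delta([.6498,.1381,.2133],tool_rot(-.2825,np.radians(25)))
E
```

```text
t 4.75 pos [0.645  0.0965 0.2271] gap 0.164 q [ 0.11  0.43  1.76 -0.31  0.57  2.19]
d cm [-1.22 -4.13  0.95] r [ 0.0013  0.0019 -0.0002] F [-0.3 -0.8 -0.9]
```

>>> {"op": "move_arm", "data": {
  "commands": [
    {"dx":-1.2,"dy":-3,"dz":0.95,"rx":0,"ry":0,"rz":0,"jaw":0.5},
    {"dx":-1.2,"dy":-4.1,"dz":0.95,"rx":0,"ry":0,"rz":0,"jaw":0.5},
    {"dx":-1.2,"dy":-4.1,"dz":0.95,"rx":0,"ry":0,"rz":0,"jaw":0.5},
    {"dx":-1.2,"dy":-4.1,"dz":0.95,"rx":0,"ry":0,"rz":0,"jaw":0.5},
    {"dx":-1.2,"dy":-4.1,"dz":0.95,"rx":0,"ry":0,"rz":0,"jaw":0.5},
    {"dx":-1.2,"dy":-4.1,"dz":0.95,"rx":0,"ry":0,"rz":0,"jaw":0.5}
  ]
}}

```text
time: 5.25
eef_pos: [0.6507, 0.1344, 0.215]
tool_rot: [0.966, -0.138, 0.214, 0.031]
contact_force: [-0.3, -1.0, -0.8]
finger_gap: 0.165
```

```bash
python3 - <<'E'
from go import *
delta([.6498,.1381,.2133],tool_rot(-.2825,np.radians(25)))
p,d=eyes.capture("scene"); np.savez("pics/s5.npz",p=p,d=d); gauge_over("scene",p,270,140,80,65,9,"s5")
p,d=eyes.capture("top"); np.savez("pics/t5.npz",p=p,d=d); gauge_over("top",p,175,160,90,75,8,"t5")
E
```

```text
t 5.25 pos [0.6507 0.1344 0.215 ] gap 0.165 q [ 0.18  0.46  1.74 -0.35  0.58  2.29]
d cm [-0.24 -0.33  0.07] r [ 0.0011  0.0003 -0.0015] F [-0.3 -1.  -0.8]
-0.04 [0.6847 0.1245 0.2338] [726.4 511.3]
0 [0.6499 0.1347 0.2169] [644.9 473.1]
0.036 [0.6186 0.1439 0.2017] [574.4 440. ]
0.116 [0.549  0.1642 0.1679] [427.3 371. ]
-0.04 [0.6847 0.1247 0.2339] [541.1 -83.9]
0 [0.65   0.1349 0.217 ] [517.2   3.8]
0.036 [0.6186 0.144  0.2018] [496.   81.4]
0.116 [0.549  0.1644 0.168 ] [450.1 249.9]
```

View pics/s5.png

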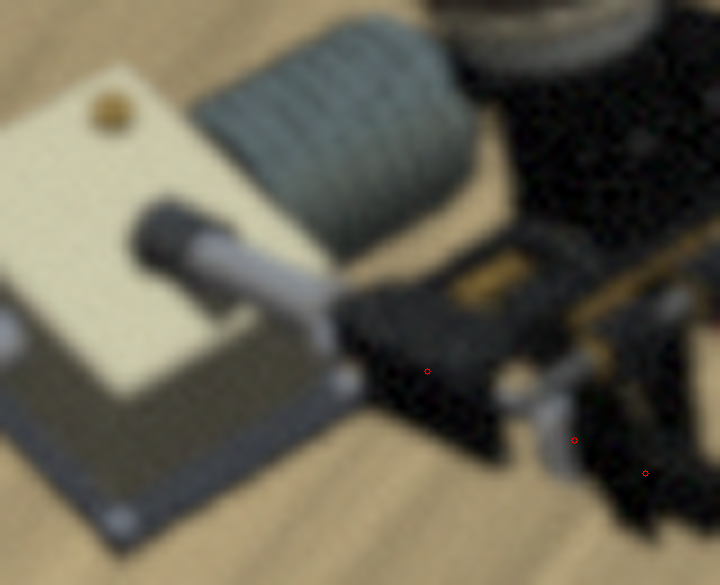

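View pics/t5.png

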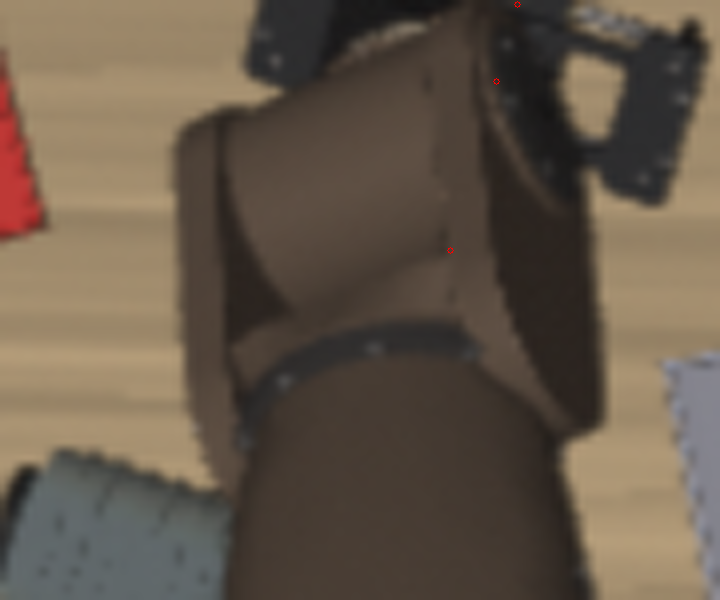

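Neither camera can see the tip here, because the gripper and wrist hide it. The bias-corrected scene and top views put the mouth within 2 mm of each other at about (0.505, 0.180, 0.145). I'll advance in steps and watch the forces.

```bash
cat >> go.py <<'E'
YAW=-.2825; H=tool_rot(YAW,np.radians(25)); Z=H[:,0]
M=np.array([.505,.180,.145])
def stat(sd):  # sd: tip standoff along tube axis
    delta(M+(.116+sd)*Z+.002*H[:,2],H)
    s=env.observe(); A=R.from_quat(s["tool_rot"]).as_matrix(); o=s["eef_pos"]-.002*A[:,2]
    for x in (.036,.116):
        print(x,"in mouth frame mm (up,left,out)",((H*[1,-1,-1]).T@(o-x*A[:,0]-M)*1000).round(1)[[2,1,0]])
    print("F tool",(A.T@s["contact_force"]).round(1),"T",(A.T@s["ft_torque"]).round(2))
E
python3 -c "
from go import *
stat(.012)"
```

```text
t 5.35 pos [0.6508 0.1346 0.2152] gap 0.166 q [ 0.18  0.46  1.74 -0.35  0.58  2.29]
d cm [-4.   -0.29  0.11] r [ 0.0008 -0.0002 -0.0016] F [ 0.5 -0.2  0. ]
0.036 in mouth frame mm (up,left,out) [  1.1  -2.9 132. ]
0.116 in mouth frame mm (up,left,out) [ 1.1 -2.7 52. ]
F tool [0.5 0.1 0.2] T [-0.06 -0.35 -0.02]
```

>>> {"op": "move_arm", "data": {
  "commands": [
    {"dx":-1.5,"dy":-0.3,"dz":0.1,"rx":0,"ry":0,"rz":0,"jaw":0.5},
    {"dx":-3,"dy":-0.3,"dz":0.1,"rx":0,"ry":0,"rz":0,"jaw":0.5},
    {"dx":-4,"dy":-0.3,"dz":0.1,"rx":0,"ry":0,"rz":0,"jaw":0.5},
    {"dx":-4,"dy":-0.3,"dz":0.1,"rx":0,"ry":0,"rz":0,"jaw":0.5},
    {"dx":-4,"dy":-0.3,"dz":0.1,"rx":0,"ry":0,"rz":0,"jaw":0.5},
    {"dx":-4,"dy":-0.3,"dz":0.1,"rx":0,"ry":0,"rz":0,"jaw":0.5}
  ]
}}

```text
time: 5.85
eef_pos: [0.6179, 0.1485, 0.1977]
tool_rot: [0.966, -0.138, 0.215, 0.03]
contact_force: [0.2, 0.4, -1.6]
finger_gap: 0.165
```

```bash
python3 -c "
from go import *
stat(-.01)"
```

```text
t 5.85 pos [0.6179 0.1485 0.1977] gap 0.165 q [ 0.21  0.45  1.82 -0.42  0.52  2.39]
d cm [-2.25  0.12  0.02] r [-0.0001 -0.0009 -0.0007] F [ 0.2  0.4 -1.6]
0.036 in mouth frame mm (up,left,out) [ 0.2  1.2 92.5]
0.116 in mouth frame mm (up,left,out) [ 0.2  1.2 12.5]
F tool [-0.6 -0.4  1.5] T [ 0.06 -0.31  0.04]
```

```bash
cat > kin.py <<'E'
from h import *
from scipy.optimize import least_squares
def Rz(a): return R.from_euler('z',a).as_matrix()
def Ry(a): return R.from_euler('y',a).as_matrix()
def fk(q,L):
    h,a1,l2,l3,e3,lt=L; W=Rz(q[0])
    A=W@Ry(q[1]); B=A@Ry(q[2])
    p=W@[a1,0,h]+A@[0,0,l2]+B@[e3,0,l3]
    Rt=B@Rz(q[3])@Ry(q[4])@Rz(q[5]-np.pi/2)
    return p+Rt@[0,0,lt],Rt
obs=[([-1.4046083,.4915757,1.559474,0,1.0917316,-.1055962],[.16776,-.60181,.23104]),
([-.61,.55,1.52,0,1.07,.55],[.5701,-.3147,.2072]),([-.54,.65,1.52,0,.97,.61],[.608,-.2867,.1417]),
([-.54,.74,1.57,0,.83,.62],[.611,-.2861,.0661]),([-.53,.55,1.42,0,1.17,.62],[.6098,-.2845,.2422]),
([.11,.43,1.76,-.31,.57,2.19],[.645,.0965,.2271]),([.18,.46,1.74,-.35,.58,2.29],[.6508,.1346,.2152])]
s=env.observe(); obs.append((s["joint_positions"],s["eef_pos"]))
f=lambda L: np.concatenate([[20 if i in(0,len(obs)-1) else 1]*(fk(q,L)[0]-p) for i,(q,p) in enumerate(obs)]+[.01*(np.array(L)-[.45,.1,.5,.5,.0,.25])])
sol=least_squares(f,[.45,.1,.5,.5,.0,.25])
LL=sol.x
if __name__=="__main__":
    print(LL.round(3)); 
    for q,p in obs: print(((fk(q,LL)[0]-p)*1000).round(1))
    print(fk(s["joint_positions"],LL)[1].round(3)); print(R.from_quat(s["tool_rot"]).as_matrix().round(3))
def ik(p,Rt,q0):
    def g(q):
        P,T=fk(q,LL); return np.concatenate([(P-p)*5,(T-Rt).ravel()])
    r=least_squares(g,q0); return r.x,r.cost
E
python3 kin.py; python3 - <<'E'
from kin import *
from go import H,Z,M
q0=s["joint_positions"]
for roll in (0,.15,.3,.45,.6):
    Rt=H@R.from_rotvec([roll,0,0]).as_matrix(); q=q0
    for sd in (.05,.012,-.04,-.08):
        q,c=ik(M+(.116+sd)*Z+.002*Rt[:,2],Rt,q); print(roll,sd,q.round(2),round(c,6))
E
```

```text
[-0.341  0.36   0.289 -0.004 -0.278 -0.069]
[-64.9 -11.2   0. ]
[-45.  -52.3  13. ]
[-17.5 -67.3  48.1]
[ 23.1 -94.   83.3]
[-78.8 -26.6 -10.2]
[-37.8 -18.  -14.3]
[-40.  -10.3  -7.6]
[ 0.  -0.8 -0.3]
[[-0.87   0.279  0.407]
 [ 0.253  0.96  -0.118]
 [-0.423  0.    -0.906]]
[[ 0.87  -0.279  0.407]
 [-0.253 -0.96  -0.118]
 [ 0.423 -0.    -0.906]]
0 0.05 [ 0.19  0.59  1.59 -0.33  0.62  5.42] 0.007818
0 0.012 [ 0.21  0.69  1.33 -0.3   0.76  5.39] 0.0
0 -0.04 [ 0.25  0.91  0.79 -0.25  1.08  5.32] 0.0
0 -0.08 [ 0.28  0.99  0.55 -0.24  1.24  5.31] 0.0
0.15 0.05 [ 0.2   0.6   1.59 -0.12  0.53  5.26] 0.009844
0.15 0.012 [ 0.23  0.5   1.73 -0.16  0.47  5.32] 0.0
0.15 -0.04 [ 0.26  0.15  2.35 -0.45  0.21  5.65] 0.0
0.15 -0.08 [ 0.3  -0.01  2.6  -0.8   0.14  6.02] 0.0
0.3 0.05 [0.22 0.6  1.59 0.15 0.47 5.03] 0.012766
0.3 0.012 [0.24 0.57 1.59 0.12 0.47 5.08] 8.7e-05
0.3 -0.04 [0.28 0.17 2.31 0.26 0.14 4.95] 0.0
0.3 -0.08 [0.31 0.02 2.57 0.49 0.04 4.76] 0.0
0.45 0.05 [0.23 0.6  1.59 0.47 0.44 4.75] 0.016733
0.45 0.012 [0.26 0.57 1.59 0.44 0.43 4.8 ] 0.000688
0.45 -0.04 [0.29 0.2  2.26 1.11 0.18 4.13] 0.0
0.45 -0.08 [0.33 0.04 2.53 1.76 0.14 3.51] 0.0
0.6 0.05 [0.24 0.6  1.59 0.79 0.45 4.46] 0.021883
0.6 0.012 [0.27 0.57 1.59 0.78 0.44 4.5 ] 0.002063
0.6 -0.04 [0.31 0.84 0.97 0.44 0.7  4.92] 0.0
0.6 -0.08 [0.34 0.94 0.69 0.34 0.85 5.06] 0.0
```

```bash
python3 - <<'E'
s=open('kin.py').read()
s=s.replace("h,a1,l2,l3,e3,lt=L","h,a1,l2,l3,e3,lt,b=L").replace("[a1,0,h]","[a1,b,h]").replace("q[5]-np.pi/2","q[5]+np.pi/2").replace("[.45,.1,.5,.5,.0,.25]","[.35,.0,.5,.5,.0,.25,.066]")
open('kin.py','w').write(s)
E
python3 kin.py; python3 - <<'E'
from kin import *
from go import H,Z,M
q0=s["joint_positions"]
for roll in (0,.15,.3,.45):
    Rt=H@R.from_rotvec([roll,0,0]).as_matrix(); q=q0
    for sd in (.05,.012,-.04,-.08):
        q,c=ik(M+(.116+sd)*Z+.002*Rt[:,2],Rt,q); print(roll,sd,q.round(2),round(c,6))
E
```

```text
[0.197 0.    0.587 0.411 0.043 0.255 0.066]
[0. 0. 0.]
[-1.8 -2.1  0.3]
[ 1.1 -1.5 -0.1]
[-1.8 -2.2  0.3]
[0.8 3.1 0.4]
[ 1.5 -1.  -1.8]
[-2.1  1.7 -1. ]
[ 0. -0.  0.]
[[ 0.87  -0.279  0.407]
 [-0.253 -0.96  -0.118]
 [ 0.423 -0.    -0.906]]
[[ 0.87  -0.279  0.407]
 [-0.253 -0.96  -0.118]
 [ 0.423 -0.    -0.906]]
0 0.05 [ 0.18  0.46  1.74 -0.36  0.57  2.3 ] 0.0
0 0.012 [ 0.21  0.45  1.83 -0.42  0.52  2.39] 0.0
0 -0.04 [ 0.26  0.43  1.94 -0.52  0.45  2.55] 0.0
0 -0.08 [ 0.3   0.42  2.02 -0.64  0.4   2.7 ] 0.0
0.15 0.05 [ 0.12  0.44  1.79 -0.06  0.45  1.99] 0.0
0.15 0.012 [ 0.15  0.42  1.88 -0.1   0.39  2.05] 0.0
0.15 -0.04 [ 0.19  0.41  1.99 -0.19  0.29  2.18] 0.0
0.15 -0.08 [ 0.22  0.4   2.07 -0.33  0.22  2.35] 0.0
0.3 0.05 [0.05 0.43 1.83 0.38 0.4  1.52] 0.0
0.3 0.012 [0.08 0.42 1.92 0.43 0.33 1.49] 0.0
0.3 -0.04 [0.11 0.4  2.04 0.55 0.23 1.39] 0.0
0.3 -0.08 [0.15 0.4  2.12 0.76 0.15 1.21] 0.0
0.45 0.05 [-0.01  0.44  1.87  0.84  0.44  1.04] 0.0
0.45 0.012 [0.01 0.42 1.96 0.97 0.38 0.91] 0.0
0.45 -0.04 [0.04 0.41 2.07 1.23 0.32 0.66] 0.0
0.45 -0.08 [0.06 0.41 2.16 1.51 0.28 0.39] 0.0
```

The fitted kinematics show that going straight in would take joint 6 to 2.70, past its limit. Rolling 0.15 rad about the rod axis first brings it to 2.35.

```bash
cat >> go.py <<'E'
H0=H; H=H0@R.from_rotvec([.15,0,0]).as_matrix()
E
python3 -c "
from go import *
stat(.010)"
```

```text
t 5.85 pos [0.6179 0.1485 0.1977] gap 0.165 q [ 0.21  0.45  1.82 -0.42  0.52  2.39]
d cm [-0.25  0.09  0.02] r [ 0.1499 -0.001  -0.0006] F [ 0.2  0.4 -1.6]
0.036 in mouth frame mm (up,left,out) [ 0.1  1.2 92.5]
0.116 in mouth frame mm (up,left,out) [-0.   1.3 12.5]
F tool [-0.6 -0.4  1.5] T [ 0.06 -0.31  0.04]
```

>>> {"op": "move_arm", "data": {
  "commands": [
    {"dx":0,"dy":0.1,"dz":0,"rx":0.08,"ry":0,"rz":0,"jaw":0.5},
    {"dx":0,"dy":0.1,"dz":0,"rx":0.15,"ry":0,"rz":0,"jaw":0.5},
    {"dx":-0.2,"dy":0.1,"dz":0,"rx":0.15,"ry":0,"rz":0,"jaw":0.5},
    {"dx":-0.2,"dy":0.1,"dz":0,"rx":0.15,"ry":0,"rz":0,"jaw":0.5},
    {"dx":-0.2,"dy":0.1,"dz":0,"rx":0.15,"ry":0,"rz":0,"jaw":0.5},
    {"dx":-0.2,"dy":0.1,"dz":0,"rx":0.15,"ry":0,"rz":0,"jaw":0.5}
  ]
}}

```text
time: 6.35
eef_pos: [0.6154, 0.1486, 0.1964]
tool_rot: [0.966, -0.121, 0.224, -0.041]
contact_force: [-0.1, 1.1, -1.2]
finger_gap: 0.169
```

```bash
python3 - <<'E'
from go import *
stat(-.02)
p,d=eyes.capture("scene"); np.savez("pics/s6.npz",p=p,d=d); gauge_over("scene",p,270,140,80,65,9,"s6")
E
```

```text
t 6.35 pos [0.6154 0.1486 0.1964] gap 0.169 q [ 0.15  0.42  1.88 -0.11  0.38  2.06]
d cm [-2.98  0.03 -0.  ] r [ 0.0015 -0.0002  0.    ] F [-0.1  1.1 -1.2]
0.036 in mouth frame mm (up,left,out) [-0.   0.3 89.8]
0.116 in mouth frame mm (up,left,out) [-0.   0.3  9.8]
F tool [-0.9 -0.9  1.1] T [-0.1  -0.32  0.02]
-0.04 [0.6493 0.1386 0.215 ] [648.4 468.4]
0 [0.6144 0.1487 0.1981] [570.3 432. ]
0.036 [0.5831 0.1578 0.1829] [502.8 400.7]
0.116 [0.5135 0.178  0.1491] [361.4 335. ]
```

View pics/s6.png

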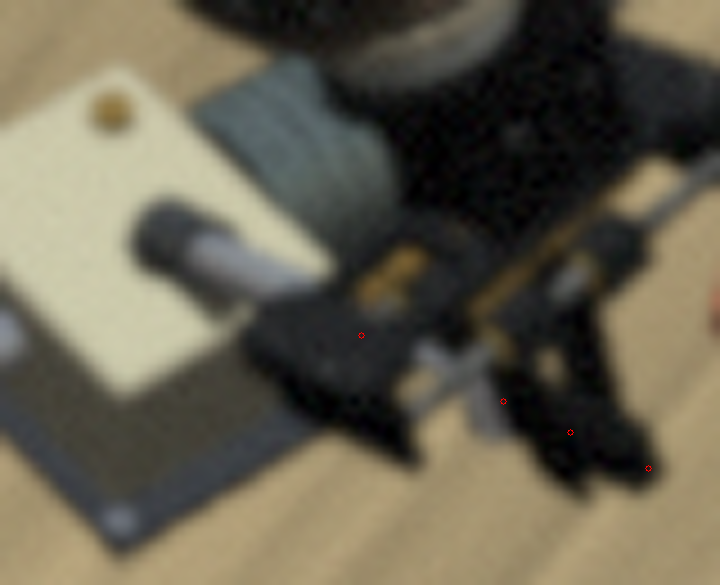

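The tip stays hidden behind the gripper; the collar shows at about (485,395), roughly as predicted. I'll insert slowly.

>>> {"op": "move_arm", "data": {
  "commands": [
    {"dx":-0.6,"dy":0.03,"dz":0,"rx":0,"ry":0,"rz":0,"jaw":0.5},
    {"dx":-1.2,"dy":0.03,"dz":0,"rx":0,"ry":0,"rz":0,"jaw":0.5},
    {"dx":-1.8,"dy":0.03,"dz":0,"rx":0,"ry":0,"rz":0,"jaw":0.5},
    {"dx":-2.2,"dy":0.03,"dz":0,"rx":0,"ry":0,"rz":0,"jaw":0.5},
    {"dx":-2.2,"dy":0.03,"dz":0,"rx":0,"ry":0,"rz":0,"jaw":0.5}
  ]
}}

```text
time: 6.82
eef_pos: [0.5948, 0.1541, 0.1863]
tool_rot: [0.966, -0.121, 0.223, -0.042]
contact_force: [-0.3, 0.1, -0.5]
finger_gap: 0.167
```

```bash
python3 -c "
from go import *
stat(-.03)"
```

```text
t 6.82 pos [0.5948 0.1541 0.1863] gap 0.167 q [ 0.17  0.42  1.93 -0.14  0.34  2.1 ]
d cm [-1.62 -0.02 -0.  ] r [0.0005 0.0013 0.0006] F [-0.3  0.1 -0.5]
0.036 in mouth frame mm (up,left,out) [ 0.  -0.2 66.2]
0.116 in mouth frame mm (up,left,out) [  0.1  -0.2 -13.8]
F tool [-0.5  0.   0.3] T [-0.06 -0.31  0.03]
```

>>> {"op": "move_arm", "data": {
  "commands": [
    {"dx":-0.5,"dy":0,"dz":0,"rx":0,"ry":0,"rz":0,"jaw":0.5},
    {"dx":-1.0,"dy":0,"dz":0,"rx":0,"ry":0,"rz":0,"jaw":0.5},
    {"dx":-1.5,"dy":0,"dz":0,"rx":0,"ry":0,"rz":0,"jaw":0.5},
    {"dx":-1.5,"dy":0,"dz":0,"rx":0,"ry":0,"rz":0,"jaw":0.5}
  ]
}}

```text
time: 7.15
eef_pos: [0.5818, 0.1577, 0.18]
tool_rot: [0.966, -0.121, 0.223, -0.042]
contact_force: [-0.7, 0.5, -2.0]
finger_gap: 0.168
```

```bash
python3 -c "
from go import *
stat(-.05)"
```

```text
t 7.15 pos [0.5818 0.1577 0.18  ] gap 0.168 q [ 0.18  0.41  1.96 -0.17  0.31  2.14]
d cm [-2.12 -0.04 -0.  ] r [0.0006 0.0012 0.0003] F [-0.7  0.5 -2. ]
0.036 in mouth frame mm (up,left,out) [ 0.  -0.4 51.2]
0.116 in mouth frame mm (up,left,out) [  0.1  -0.4 -28.8]
F tool [-1.6 -0.1  1.5] T [-0.06 -0.31  0.05]
```

>>> {"op": "move_arm", "data": {
  "commands": [
    {"dx":-0.6,"dy":-0.02,"dz":0,"rx":0,"ry":0,"rz":0,"jaw":0.5},
    {"dx":-1.2,"dy":-0.02,"dz":0,"rx":0,"ry":0,"rz":0,"jaw":0.5},
    {"dx":-1.8,"dy":-0.02,"dz":0,"rx":0,"ry":0,"rz":0,"jaw":0.5},
    {"dx":-2.4,"dy":-0.02,"dz":0,"rx":0,"ry":0,"rz":0,"jaw":0.5},
    {"dx":-2.4,"dy":-0.02,"dz":0,"rx":0,"ry":0,"rz":0,"jaw":0.5}
  ]
}}

```text
time: 7.57
eef_pos: [0.5606, 0.164, 0.1698]
tool_rot: [0.966, -0.121, 0.223, -0.042]
contact_force: [-0.5, -0.1, -1.8]
finger_gap: 0.166
```

```bash
python3 -c "
from go import *
stat(-.075)"
```

```text
t 7.57 pos [0.5606 0.164  0.1698] gap 0.166 q [ 0.2   0.41  2.02 -0.23  0.27  2.22]
d cm [-2.19 -0.02  0.  ] r [0.0006 0.0015 0.0004] F [-0.5 -0.1 -1.8]
0.036 in mouth frame mm (up,left,out) [ 0.  -0.2 26.9]
0.116 in mouth frame mm (up,left,out) [  0.2  -0.2 -53.1]
F tool [-1.1  0.5  1.4] T [-0.   -0.35 -0.01]
```

```bash
python3 - <<'E'
from go import *
p,d=eyes.capture("scene"); gauge_over("scene",p,260,140,80,65,9,"s7")
E
```

```text
-0.04 [0.5953 0.1538 0.1889] [618.1 413.4]
0 [0.5605 0.1639 0.172 ] [544.9 379.3]
0.036 [0.5291 0.173  0.1568] [481.6 349.8]
0.116 [0.4595 0.1932 0.123 ] [348.8 288. ]
```

View pics/s7.png

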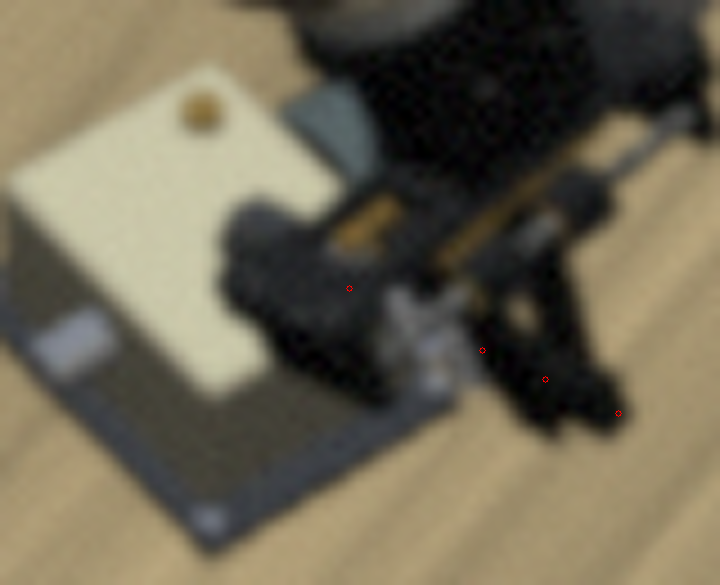

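The rod runs from the tube rim at about (415,330) to the collar at about (465,345), so it is in the bore. I'll keep going.

>>> {"op": "move_arm", "data": {
  "commands": [
    {"dx":-0.6,"dy":-0.02,"dz":0,"rx":0,"ry":0,"rz":0,"jaw":0.5},
    {"dx":-1.2,"dy":-0.02,"dz":0,"rx":0,"ry":0,"rz":0,"jaw":0.5},
    {"dx":-1.7,"dy":-0.02,"dz":0,"rx":0,"ry":0,"rz":0,"jaw":0.5},
    {"dx":-2.1,"dy":-0.02,"dz":0,"rx":0,"ry":0,"rz":0,"jaw":0.5},
    {"dx":-2.1,"dy":-0.02,"dz":0,"rx":0,"ry":0,"rz":0,"jaw":0.5}
  ]
}}

```text
time: 8.03
eef_pos: [0.543, 0.1694, 0.1612]
tool_rot: [0.966, -0.121, 0.224, -0.042]
contact_force: [0.4, 0.3, -0.7]
finger_gap: 0.165
```

```bash
python3 -c "
from go import *
stat(-.08)"
```

```text
t 8.03 pos [0.543  0.1694 0.1612] gap 0.165 q [ 0.22  0.4   2.06 -0.3   0.24  2.31]
d cm [-0.66  0.01  0.  ] r [0.0004 0.0008 0.0003] F [ 0.4  0.3 -0.7]
0.036 in mouth frame mm (up,left,out) [0.  0.1 6.6]
0.116 in mouth frame mm (up,left,out) [  0.1   0.1 -73.4]
F tool [-0.  -0.3  0.8] T [-0.05 -0.34  0.08]
```

>>> {"op": "move_arm", "data": {
  "commands": [
    {"dx":-0.2,"dy":0,"dz":0,"rx":0,"ry":0,"rz":0,"jaw":0.5},
    {"dx":-0.4,"dy":0,"dz":0,"rx":0,"ry":0,"rz":0,"jaw":0.5},
    {"dx":-0.4,"dy":0,"dz":0,"rx":0,"ry":0,"rz":0,"jaw":0.5}
  ]
}}

```text
time: 8.28
eef_pos: [0.54, 0.1703, 0.1598]
tool_rot: [0.966, -0.121, 0.224, -0.042]
contact_force: [-0.1, 0.7, -0.0]
finger_gap: 0.165
```

```bash
python3 -c "
from go import *
stat(-.08)"
```

```text
t 8.28 pos [0.54   0.1703 0.1598] gap 0.165 q [ 0.22  0.4   2.07 -0.32  0.23  2.33]
d cm [-0.32  0.01 -0.  ] r [0.0003 0.0003 0.    ] F [-0.1  0.7 -0. ]
0.036 in mouth frame mm (up,left,out) [0.  0.1 3.2]
0.116 in mouth frame mm (up,left,out) [  0.    0.1 -76.8]
F tool [-0.2 -0.7  0. ] T [ 0.01 -0.28  0.05]
```

>>> {"op": "move_arm", "data": {
  "commands": [
    {"dx":-0.15,"dy":0,"dz":0,"rx":0,"ry":0,"rz":0,"jaw":0.5},
    {"dx":-0.3,"dy":0,"dz":0,"rx":0,"ry":0,"rz":0,"jaw":0.5},
    {"dx":-0.3,"dy":0,"dz":0,"rx":0,"ry":0,"rz":0,"jaw":0.5}
  ]
}}

```text
time: 8.53
eef_pos: [0.5385, 0.171, 0.1592]
tool_rot: [0.966, -0.121, 0.225, -0.042]
contact_force: [3.7, -2.3, 0.2]
finger_gap: 0.169
```

```bash
python3 -c "
from go import *
stat(-.08)"
```

```text
t 8.53 pos [0.5385 0.171  0.1592] gap 0.169 q [ 0.22  0.4   2.07 -0.33  0.22  2.35]
d cm [-0.15  0.05  0.01] r [-0.0008 -0.002  -0.0001] F [ 3.7 -2.3  0.2]
0.036 in mouth frame mm (up,left,out) [0.  0.5 1.5]
0.116 in mouth frame mm (up,left,out) [ -0.1   0.5 -78.5]
F tool [3.9 1.4 1.4] T [-0.25  0.49 -0.03]
```

Contact has begun (about 4 N along the axis). I'll press a little more to seat it.

>>> {"op": "move_arm", "data": {
  "commands": [
    {"dx":-0.1,"dy":0,"dz":0,"rx":0,"ry":0,"rz":0,"jaw":0.5},
    {"dx":-0.2,"dy":0,"dz":0,"rx":0,"ry":0,"rz":0,"jaw":0.5},
    {"dx":-0.2,"dy":0,"dz":0,"rx":0,"ry":0,"rz":0,"jaw":0.5},
    {"dx":-0.2,"dy":0,"dz":0,"rx":0,"ry":0,"rz":0,"jaw":0.5}
  ]
}}

```text
time: 8.87
eef_pos: [0.5385, 0.1712, 0.1594]
tool_rot: [0.965, -0.121, 0.227, -0.043]
contact_force: [13.3, -9.8, 1.2]
finger_gap: 0.167
```

```bash
python3 -c "
from go import *
stat(-.08)"
```

```text
t 8.87 pos [0.5385 0.1712 0.1594] gap 0.167 q [ 0.22  0.4   2.07 -0.34  0.22  2.36]
d cm [-0.14  0.06  0.03] r [-0.0018 -0.0051 -0.0005] F [13.3 -9.8  1.2]
0.036 in mouth frame mm (up,left,out) [0.1 0.6 1.4]
0.116 in mouth frame mm (up,left,out) [ -0.3   0.6 -78.6]
F tool [14.5  6.5  4.6] T [-1.08  2.02 -0.19]
```

>>> {"op": "move_arm", "data": {
  "commands": [
    {"dx":0,"dy":0,"dz":0,"rx":0,"ry":0,"rz":0,"jaw":0.5},
    {"dx":0,"dy":0,"dz":0,"rx":0,"ry":0,"rz":0,"jaw":0.5},
    {"dx":0,"dy":0,"dz":0,"rx":0,"ry":0,"rz":0,"jaw":0.5}
  ]
}}

```text
time: 9.12
eef_pos: [0.5385, 0.1712, 0.1594]
tool_rot: [0.965, -0.121, 0.227, -0.043]
contact_force: [12.3, -9.2, 2.8]
finger_gap: 0.167
```

```bash
python3 - <<'E'
from go import *
stat(-.08)
p,d=eyes.capture("scene"); gauge_over("scene",p,270,145,60,50,12,"s8")
E
```

```text
t 9.12 pos [0.5385 0.1712 0.1594] gap 0.167 q [ 0.22  0.4   2.07 -0.34  0.22  2.36]
d cm [-0.14  0.06  0.03] r [-0.0018 -0.0051 -0.0005] F [12.3 -9.2  2.8]
0.036 in mouth frame mm (up,left,out) [0.1 0.6 1.4]
0.116 in mouth frame mm (up,left,out) [ -0.3   0.7 -78.6]
F tool [14.2  5.9  2.7] T [-1.08  2.01 -0.18]
-0.04 [0.5723 0.161  0.1782] [640.6 458.7]
0 [0.5376 0.1711 0.1612] [546.  415.1]
0.036 [0.5063 0.1802 0.1458] [464.1 377.3]
0.116 [0.4369 0.2005 0.1116] [292.2 298.1]
```

View pics/s8.png

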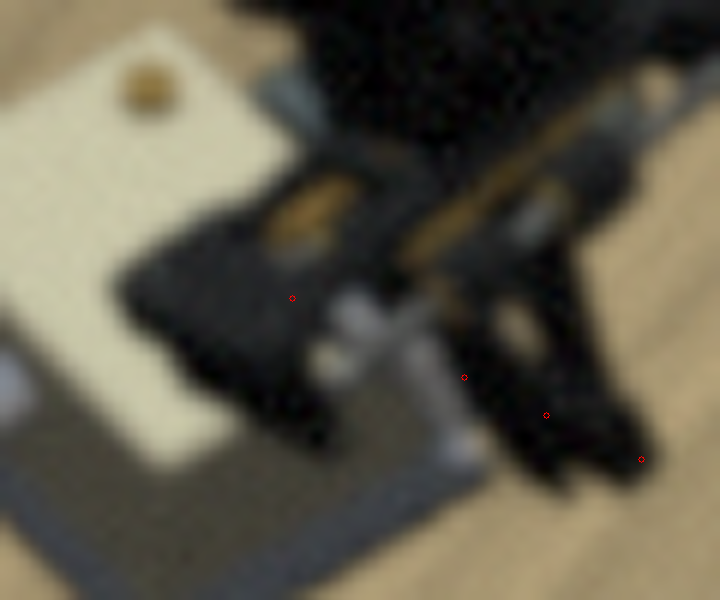

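The wrench resolves to a contact line through the collar (about 40 mm ahead of the TCP, on its axis), at the expected depth and without motion. I'll relieve the sideways load slightly and keep pressing.

>>> {"op": "move_arm", "data": {
  "commands": [
    {"dx":-0.05,"dy":0.1,"dz":0,"rx":0,"ry":0,"rz":0,"jaw":0.5},
    {"dx":-0.05,"dy":0.1,"dz":0,"rx":0,"ry":0,"rz":0,"jaw":0.5},
    {"dx":-0.05,"dy":0.1,"dz":0,"rx":0,"ry":0,"rz":0,"jaw":0.5},
    {"dx":-0.05,"dy":0.1,"dz":0,"rx":0,"ry":0,"rz":0,"jaw":0.5},
    {"dx":-0.05,"dy":0.1,"dz":0,"rx":0,"ry":0,"rz":0,"jaw":0.5}
  ]
}}

```text
time: 9.58
eef_pos: [0.5384, 0.171, 0.1594]
tool_rot: [0.965, -0.121, 0.227, -0.043]
contact_force: [13.8, -5.0, 1.9]
finger_gap: 0.169
```

```bash
python3 - <<'E'
from go import *
stat(-.08)
p,d=eyes.capture("scene"); np.savez("pics/s9.npz",p=p,d=d)
crop(p,285,155,40,36,18,"s9")
for x in (0,): print((proj("scene",M)-[285,155]+.5)*18-.5)
q=np.load("pics/scene0.npz")['p']; crop(q,285,155,40,36,18,"s9ref")
E
```

```text
t 9.58 pos [0.5384 0.171  0.1594] gap 0.169 q [ 0.22  0.4   2.07 -0.34  0.22  2.36]
d cm [-0.14  0.04  0.04] r [-0.0035 -0.0066 -0.0007] F [13.8 -5.   1.9]
0.036 in mouth frame mm (up,left,out) [0.1 0.4 1.4]
0.116 in mouth frame mm (up,left,out) [ -0.4   0.5 -78.6]
F tool [14.   1.6  4.4] T [-0.09  2.04  0.03]
[419.31731629 386.3711014 ]
```

View pics/s9.png

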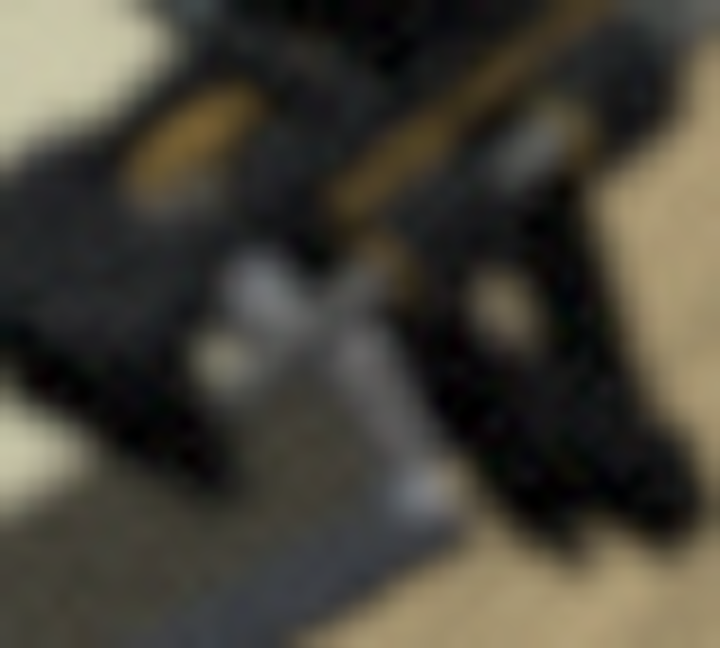

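View pics/s9ref.png

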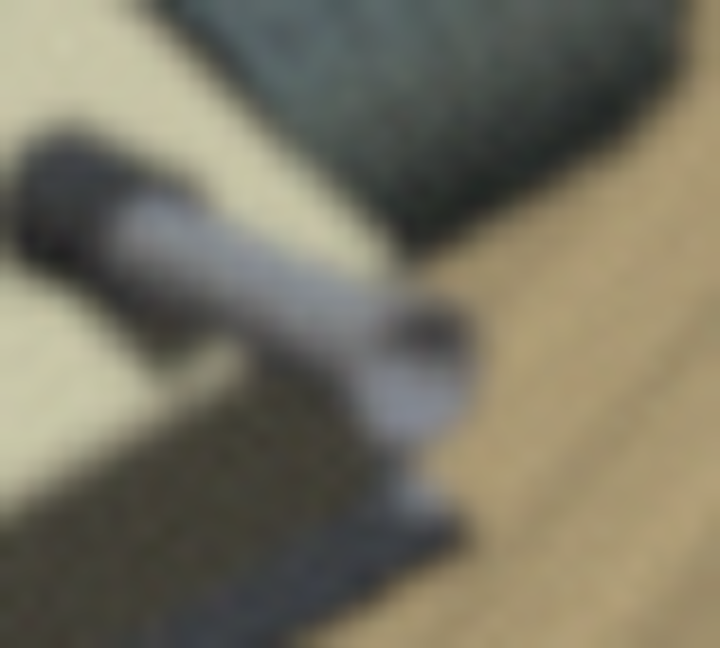

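The tube body is visible at (265,290) and its flared end at (385,390), with the finger directly behind where the collar belongs. There is no gap, so it's seated. Now I'll withdraw.

>>> {"op": "move_arm", "data": {
  "commands": [
    {"dx":1,"dy":0,"dz":0,"rx":0,"ry":0,"rz":0,"jaw":0.5},
    {"dx":2.5,"dy":0,"dz":0,"rx":0,"ry":0,"rz":0,"jaw":0.5},
    {"dx":4,"dy":0,"dz":0,"rx":0,"ry":0,"rz":0,"jaw":0.5},
    {"dx":5.5,"dy":0,"dz":0,"rx":0,"ry":0,"rz":0,"jaw":0.5},
    {"dx":7,"dy":0,"dz":0,"rx":0,"ry":0,"rz":0,"jaw":0.5},
    {"dx":9,"dy":0,"dz":0,"rx":0,"ry":0,"rz":0,"jaw":0.5},
    {"dx":11,"dy":0,"dz":0,"rx":0,"ry":0,"rz":0,"jaw":0.5},
    {"dx":13,"dy":0,"dz":0,"rx":0,"ry":0,"rz":0,"jaw":0.5},
    {"dx":13,"dy":0,"dz":0,"rx":0,"ry":0,"rz":0,"jaw":0.5},
    {"dx":13,"dy":0,"dz":0,"rx":0,"ry":0,"rz":0,"jaw":0.5}
  ]
}}

```text
time: 10.47
eef_pos: [0.6486, 0.1375, 0.2122]
tool_rot: [0.966, -0.121, 0.224, -0.042]
contact_force: [-0.9, -1.1, -0.7]
finger_gap: 0.16
```

```bash
python3 - <<'E'
from go import *
stat(.05)
# present: heading of tool x choices, tray centre
T=np.array([.4562,.0128,0])
from kin import *
s=env.observe()
for hd in (0,-.15,-.28):
    Rt=tool_rot(hd,0); q,c=ik(np.array([T[0],T[1],.16])+.116*Rt[:,0]+.002*Rt[:,2],Rt,s["joint_positions"]); print(hd,q.round(2),c)
Rt=tool_rot(-.15,0); tgt=np.array([T[0],T[1],.16])+.116*Rt[:,0]+.002*Rt[:,2]; print(tgt); delta(tgt,Rt)
E
```

```text
t 10.47 pos [0.6486 0.1375 0.2122] gap 0.16 q [ 0.12  0.44  1.79 -0.06  0.45  1.99]
d cm [ 0.19 -0.11 -0.02] r [ 0.0005 -0.0001 -0.0007] F [-0.9 -1.1 -0.7]
0.036 in mouth frame mm (up,left,out) [ -0.2  -1.1 128.1]
0.116 in mouth frame mm (up,left,out) [-0.2 -1.1 48.1]
F tool [-0.8  1.4  0.2] T [-0.06 -0.39  0.03]
0 [-0.09  0.5   1.77  0.    0.87  1.48] 1.719572231536875e-26
-0.15 [-0.12  0.5   1.77  0.    0.87  1.6 ] 1.1586034018176242e-28
-0.28 [-0.15  0.5   1.78  0.    0.86  1.7 ] 3.037142053006312e-30
[ 0.57089745 -0.00453482  0.158     ]
t 10.47 pos [0.6486 0.1375 0.2122] gap 0.16 q [ 0.12  0.44  1.79 -0.06  0.45  1.99]
d cm [-5.45 16.14  1.04] r [-0.1181 -0.4445 -0.0982] F [-0.9 -1.1 -0.7]
```

>>> {"op": "move_arm", "data": {
  "commands": [
    {"dx":0,"dy":4,"dz":0,"rx":0,"ry":0,"rz":0,"jaw":0.5},
    {"dx":0,"dy":8,"dz":0,"rx":0,"ry":0,"rz":0,"jaw":0.5},
    {"dx":-2,"dy":12,"dz":0.5,"rx":-0.03,"ry":-0.11,"rz":-0.025,"jaw":0.5},
    {"dx":-4,"dy":15,"dz":1,"rx":-0.06,"ry":-0.22,"rz":-0.05,"jaw":0.5},
    {"dx":-5.4,"dy":16.1,"dz":1,"rx":-0.118,"ry":-0.444,"rz":-0.098,"jaw":0.5},
    {"dx":-5.4,"dy":16.1,"dz":1,"rx":-0.118,"ry":-0.444,"rz":-0.098,"jaw":0.5},
    {"dx":-5.4,"dy":16.1,"dz":1,"rx":-0.118,"ry":-0.444,"rz":-0.098,"jaw":0.5},
    {"dx":-5.4,"dy":16.1,"dz":1,"rx":-0.118,"ry":-0.444,"rz":-0.098,"jaw":0.5},
    {"dx":-5.4,"dy":16.1,"dz":1,"rx":-0.118,"ry":-0.444,"rz":-0.098,"jaw":0.5},
    {"dx":-5.4,"dy":16.1,"dz":1,"rx":-0.118,"ry":-0.444,"rz":-0.098,"jaw":0.5}
  ]
}}

```text
time: 11.3
eef_pos: [0.5705, -0.0033, 0.1588]
tool_rot: [0.997, -0.074, 0.001, -0.0]
contact_force: [0.0, -0.1, -0.7]
finger_gap: 0.165
```

```bash
python3 - <<'E'
from go import *
Rt=tool_rot(-.15,0); delta([.5709,-.0045,.158],Rt)
p,d=eyes.capture("scene"); gauge_over("scene",p,225,165,110,85,7,"s10")
print((proj("scene",[.4562,.0128,.018])-[225,165]+.5)*7)
p,d=eyes.capture("top"); cv2.imwrite("pics/t10.png",cv2.resize(p[100:330,150:450,::-1],None,fx=2.6,fy=2.6,interpolation=cv2.INTER_CUBIC))
E
```

```text
t 11.3 pos [ 0.5705 -0.0033  0.1588] gap 0.165 q [-0.12  0.5   1.78  0.    0.87  1.6 ]
d cm [0.05 0.11 0.08] r [-0.0007 -0.0022  0.0009] F [ 0.  -0.1 -0.7]
-0.04 [ 0.6102 -0.0094  0.161 ] [545.1 442.3]
0 [ 0.5706 -0.0034  0.1609] [477.1 387.7]
0.036 [0.535  0.0019 0.1608] [417.3 339.6]
0.116 [0.4559 0.0138 0.1607] [288.7 236.2]
[288.71380938 415.53205536]
```

View pics/s10.png

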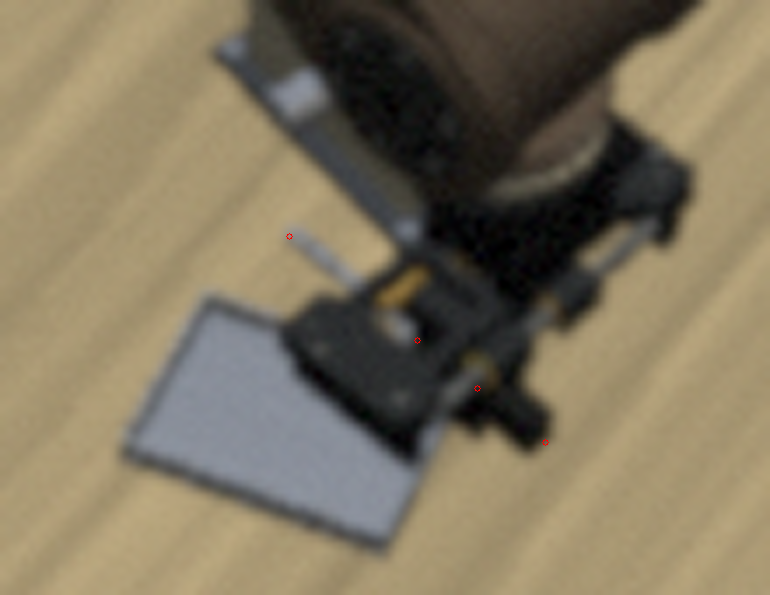

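View pics/t10.png

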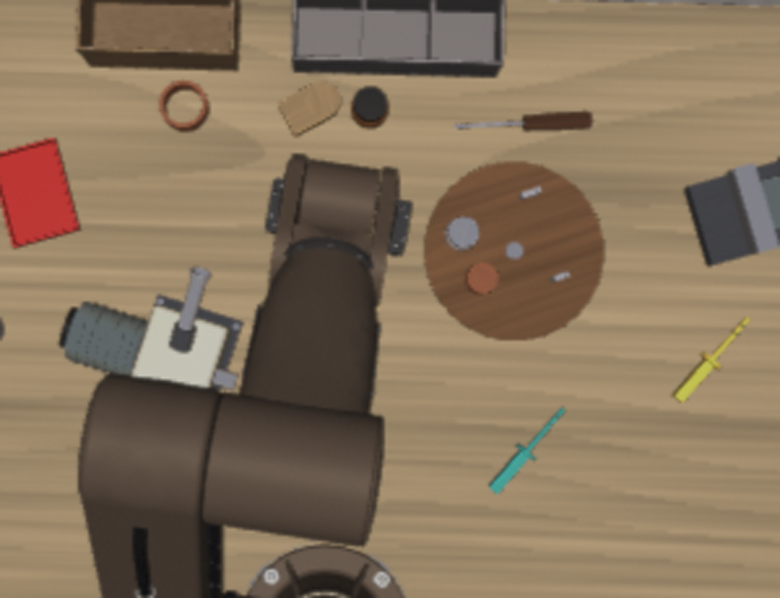

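Scene view: the tip is at (295,232), within 1 px of its prediction (289,236), so the rod is level. The tray's centre lies below it. Top view: the drum, tin and bystanders are in place. I'll settle and hand in.

>>> {"op": "move_arm", "data": {
  "commands": [
    {"dx":0,"dy":0.1,"dz":0,"rx":0,"ry":0,"rz":0,"jaw":0.5},
    {"dx":0,"dy":0.1,"dz":0,"rx":0,"ry":0,"rz":0,"jaw":0.5},
    {"dx":0,"dy":0.1,"dz":0,"rx":0,"ry":0,"rz":0,"jaw":0.5},
    {"dx":0,"dy":0.1,"dz":0,"rx":0,"ry":0,"rz":0,"jaw":0.5},
    {"dx":0,"dy":0.1,"dz":0,"rx":0,"ry":0,"rz":0,"jaw":0.5},
    {"dx":0,"dy":0.1,"dz":0,"rx":0,"ry":0,"rz":0,"jaw":0.5},
    {"dx":0,"dy":0.1,"dz":0,"rx":0,"ry":0,"rz":0,"jaw":0.5},
    {"dx":0,"dy":0.1,"dz":0,"rx":0,"ry":0,"rz":0,"jaw":0.5}
  ]
}}

```text
time: 12.07
eef_pos: [0.571, -0.0049, 0.1588]
tool_rot: [0.997, -0.075, 0.0, -0.0]
contact_force: [-1.0, 0.8, -1.0]
finger_gap: 0.167
```

```bash
python3 - <<'E'
from go import *
delta([.5709,-.0045,.158],tool_rot(-.15,0)); print(abs(env.observe()["qd"]).max())
job.sign_off()
E
```

```text
t 12.07 pos [ 0.571  -0.0049  0.1588] gap 0.167 q [-0.12  0.5   1.77  0.    0.87  1.6 ]
d cm [-0.02 -0.04  0.08] r [-0.0002 -0.0004  0.0006] F [-1.   0.8 -1. ]
0.0027539420823424455
the job is handed in; nothing more can be done
```

I lifted the gauge rod off the turntable and pushed it into the guide tube until it stopped at about 14 N. I then drew it fully out and handed the job in at 12.1 s of the 51 s allowed, holding the rod level with its tip over the drip tray. No verdict was reported.

- **Seating:** The push stopped 1.4 mm from where I expected the collar to meet the mouth, and the contact force acted through the collar. The gripper hid the collar from both cameras, so I judged the seating by force, depth and a partial view of the tube's end.
- **Joint limit:** Going straight in would have taken the last joint past its range, so I first rolled the grip 0.15 rad about the rod's axis.
- **Final hold:** The tip is about 160 mm above the bench and, by my measurements, within about 5 mm of the tray's centre. The jaws are 16 mm apart on the handle and the arm is still. The force readings showed only noise (about 1 N). The scene camera saw the tip about 1 px from its predicted position.
- **Other things:** The last top view showed the drum and tin upright on the turntable. The sleeve, heel, jar and driver had not visibly moved. I did not check the can in that view, because only its edge was in the crop.
- **Disagreement:** The scene camera read about 1 px (roughly 3 mm) too high throughout; I corrected for this.

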